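# Put the carbon vane back under the hold-down arm

### The job

One long carbon vane of the set was left out on the worktop (the shorter vane is of another size: leave it and the other things alone). Swing the weighted hold-down arm of the sloping holder right up until it stays open by itself, lay the long vane flat and squarely on top of the two in the holder before letting go of it, then lower the arm by its ball gently until it rests on the vane and let go. Carbon is brittle: take the vane with your lightest grip, and do not drop it, press hard on it or let the arm fall on it.

Things in the scene. Friction and masses are not known exactly. Their poses are not given: they have to be found in the camera images.
- vane: The long carbon vane to put away: dark grey plate, 40 (its x) x 90 (y) x 10 mm (z), 60 g. Origin: centre of its underside. Starts flat on the worktop; grasp across the 40 mm. Brittle: cracks if the forces of both fingers on it add up to over 90 N (45 N a finger; a grip of 20 to 30 N is right), or if it is pushed against another vane, the holder or its arm with over 20 N.
- short_vane: Bystander: a shorter vane, 40 mm (x) by 60 mm (y) by 10 mm, same dark grey. Origin at the centre of its underside. Flat on the worktop, in one of the two places where the long one may lie. Not to be moved.
- pile_0: Lower of the two vanes already in the holder, 40 x 90 x 10 mm as the long vane, lying on the platen with its long side (y) along the deck's y. Origin at the centre of its underside. Not to be shifted.
- pile_1: Upper of the two vanes already in the holder, same size, lying on pile_0; the new vane goes on top of it. Not to be shifted. The two piled vanes are as brittle.
- holder: The holder: a grey sheet-metal desk fixed to the worktop, about 116 x 150 mm in plan, 95 mm high at the back, with all it carries (deck, arm). Origin on the worktop under the middle of the vanes' seat; x points to the high side, away from the robot, y to the left.
- deck: Sloping deck of the holder. Origin 80 mm above the worktop, in the middle of the pile's underside, on a sprung platen that gives under more than about 3 N (1 N/mm, 10 mm travel, then hard). x points up the slope (30 deg above level, away from the robot), y level to the left, z square to the slope. Two 8 mm stop pins stand at x = -25, y = +33 and -33 mm, up to z = 34 mm; a finger has room between them.
- pile_top (a point): Where the middle of the new vane's underside belongs: deck frame (0, 0, 20 mm), on top of the two piled vanes. With the third vane the pile reaches 30 mm above the deck.
- hinge (a point): Middle of the arm's hinge axis, at deck frame (0, -75, 34 mm). The axis runs along the deck's x.
- ball (a point): Centre of the black ball knob, 22 mm in diameter, at the free end of the arm: (0, 105, 34 mm) from the hinge in deck directions at joint value 0, 110 mm from the axis. Gripped with the fingers closing along the deck's x it turns freely between them as the arm swings.
- presser (a joint): Angle of the weighted hold-down arm, rad: 0 with its foot on two vanes, about 0.13 on three; grows as the ball swings up and over to the deck's -y side, about the deck's +x axis. 200 g, no spring: it tips over and stays open beyond about 1.35 (open stop 1.75), else falls shut. Falling shut at over 6 rad/s counts as let fall. Its rubber foot (12 mm round, 36 mm long) bears on the pile's middle with 1.5 N.
- coupler_b: Bystander: steel quick air coupler, 25 x 72 x 24 mm, lying on the worktop. Origin at the centre of its underside. Not to be moved.
Things that resemble listed ones, but are neither listed nor needed, are in the scene too. What is shaped like the vane but orange is not meant.

How it is judged:
By the outcome, as a careful person would: the job done as asked, in the order asked, and still so for the second after the job is handed in, with the robot touching nothing.
It also fails if it takes over 59 s, if anything falls off the work surface, if the arm or the gripper's body presses on something with over 40 N, if the wrist force passes 120 N, or if a joint passes its speed limit or range.

### The arm

A 6-joint arm with a two-finger parallel gripper is mounted at the origin on a cart in front of the work surface, level with it; the furniture and walls round the work are solid. World frame = base frame: x ahead of the robot, y to its left, z up, the work surface at z = 0. Lengths are in m, angles in degrees, forces in N, time in s.
With the tool pointing down it reaches from about 0.35 to 0.875 m from the base axis. Payload 4.2 kg.
Tool frame: the origin (TCP) lies midway between the tips of the shut fingers; the grasp point (between the pads) lies 19 mm behind it; z points along the fingers, y is the direction in which the jaws open and shut (so a half turn about z gives the same grasp; the last joint's range is limited). The gripper opens to 87 mm and grips with 3 to 60 N. Pads are 19 mm wide; open, the fingers measure 117 mm over their backs; the gripper's body (75 mm by 190 mm) begins 51 mm behind the grasp point.
Start: joints at [86.15, 22.042, 0.453, 0, -68.411, -14.817], TCP at [0.2, 0.592, 0.223] pointing down, gripper open.
Joint ranges: [-179.83, 179.83], [-69.29, 118.12], [-61.27, 80.66], [-181.25, 117.63], [-171.15, -9.14], [-177.46, 177.46]. Speed limits (degrees/s): [159.86, 159.86, 180, 180, 180, 180].

### API

Orientations are given as a 3x3 rotation matrix whose columns are the frame's x, y, z axes.
In Python, from station import sense, capture, finish_job gives the robot as it stands. The module is installed in compiled form; this text tells all that it offers.
- The arm moves only by the shell command python3 -m jog 'ROWS' [OPENING]. ROWS is JSON, a list of rows, each a list of 6 numbers: the shift along the tool's x, y, z in cm, then the turn, a rotation vector about the tool's x, y, z in degrees. In form: [[dx, dy, dz, wx, wy, wz], ...]. A call has exactly 5 rows; each row shifts and turns the commanded pose from where the row before left it, along the tool's axes as they then stand; what a row does not reach is not made up. A row lasts 1/12 s, in which the tool goes at most 41.7 mm and 7.16 degrees, less where a joint would pass 70% of its speed; a pose out of reach is approached as far as the arm can. A call is refused whole if a number of a shift passes 4.17 or a number of a turn 7.16, either way. A call with a gripper value outside its range is refused whole. OPENING is the finger opening in cm, from 0 to 8.7, set as the call begins (- or left out, the last holds). The fingers move at their own pace and stop on an object; the grip force is fixed at half the most. Time passes only in rows, so rows that do not move let the fingers close, or fill a call up. It gives the time, the measured TCP pose, the force and the opening at its end, in the units of the state.
- sense(): the state, without advancing time (a new reading comes with each control period).
- capture(name): name is "scene" or "top"; returns a dict with "frame" (480x640x3 uint8, red, green, blue), "fx", "fy", "cx", "cy" (pixels), "world_to_cam" (4x4, takes a point from world to camera coordinates). Camera axes: x right, y up, looking along -z (the intrinsics and any distortion apply to the point x, -y, -z); pixel columns grow to the right and rows downward; lengths in m; the calibration is good to about 2 mm. A picture is of the moment at which its call begins. There is no depth.
- finish_job(): hands the job in, once; it reports no verdict.
The state is a dict: "time_s": time; "joints": joint angles; "joint_velocities": joint speeds; "effort": joint torques, N m; "tcp_pos": TCP position; "ee_rot": TCP orientation; "wrist_force": force on the tool from outside, world axes, zero at the start; "moment": the same for the moment, N m; "gripper_width": opening from 0.0 (shut) to 1.0 (fully open).
Only numpy, scipy, OpenCV 4.12 (cv2) and the standard library are available. Lean on these libraries where they do the work, as an engineer would, in place of code of your own. Each camera call takes 0.05 s, during which the arm holds its last target.

## Working session

There is one attempt and no reset: what is moved stays moved. The work goes in short steps, Python scripts to look and compute and a shell command to move; the robot and the scene stay as the last step left them, time stands still between calls to the robot, and variables do not carry over. Pictures are saved under pics/ and viewed, and the job is handed in when it is done.

```bash
mkdir -p pics; ls; python3 - <<'E'
from station import sense,capture
import cv2,numpy as np
print(sense())
for n in("scene","top"):
    c=capture(n);cv2.imwrite(f"pics/{n}0.png",c["frame"][:,:,::-1]);print(n,c["fx"],c["fy"],c["cx"],c["cy"],[k for k in c]);print(np.round(c["world_to_cam"],4).tolist())
E
```

```text
pics
{'time_s': 0.0, 'joints': array([ 8.61511615e+01,  2.20919931e+01,  3.78802284e-01, -2.79634692e-02,
       -6.84114238e+01, -1.48160033e+01]), 'joint_velocities': array([-0.02486141,  0.05119729,  0.12938907,  0.00240745, -0.04097216,
       -0.12700202]), 'effort': array([ 9.96076560e-04, -3.90672147e+01,  1.87403798e+01,  4.21970129e+00,
        1.09106980e-02, -1.95507823e-04]), 'tcp_pos': array([0.19981929, 0.5915542 , 0.22144261]), 'ee_rot': array([[ 9.47349228e-01, -3.20201626e-01, -5.98782260e-04],
       [-3.20202164e-01, -9.47346820e-01, -2.13952441e-03],
       [ 1.17824726e-04,  2.21860818e-03, -9.99997532e-01]]), 'wrist_force': array([-0.45637815,  0.11237095,  0.39374879]), 'moment': array([ 0.05152654, -0.0165312 , -0.0090612 ]), 'gripper_width': 0.9985111841379756}
scene 560.534753389728 560.534753389728 314.07264403864116 227.87424614022706 ['frame', 'fx', 'fy', 'cx', 'cy', 'world_to_cam']
[[0.6119, -0.7909, 0.0088, -0.1816], [0.5113, 0.404, 0.7586, -0.4591], [-0.6035, -0.4596, 0.6515, -0.6707], [0.0, 0.0, 0.0, 1.0]]
top 589.4348971942123 589.4348971942123 318.2929758114104 246.20363823459158 ['frame', 'fx', 'fy', 'cx', 'cy', 'world_to_cam']
[[-0.0195, -0.9995, 0.0243, 0.2075], [0.9985, -0.0182, 0.0521, -0.5503], [-0.0516, 0.0253, 0.9983, -1.1248], [0.0, 0.0, 0.0, 1.0]]
```

View pics/scene0.png

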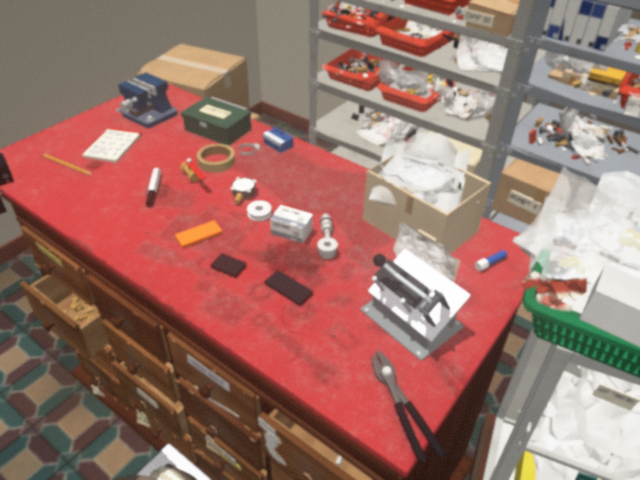

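View pics/top0.png

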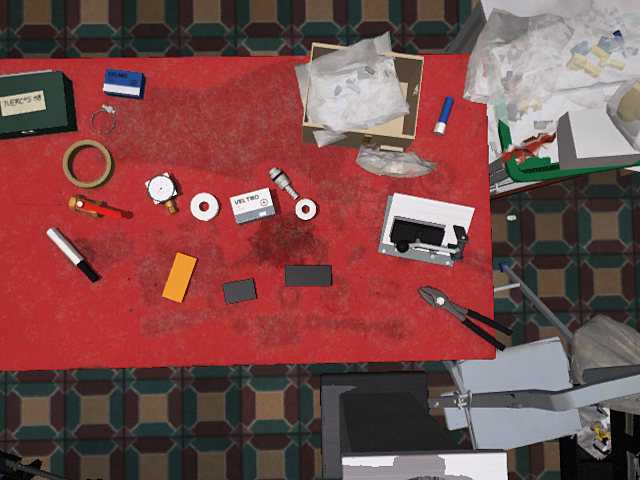

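The two dark plates on the red top are at top (308,275), which looks long, and (240,291), which looks short. The orange plate is at (180,277), and the dark piled vanes in the holder are at (420,233) with the ball at (403,246). By the description I want (308,275). I'll check it in a crop and measure it.

```bash
cat > h.py <<'E'
import numpy as np,cv2
from station import sense,capture
def cast(c,uv,z):
    W=np.array(c["world_to_cam"]);R=W[:3,:3];t=W[:3,3];o=-R.T@t
    uv=np.atleast_2d(uv).astype(float)
    d=np.c_[(uv[:,0]-c["cx"])/c["fx"],-(uv[:,1]-c["cy"])/c["fy"],-np.ones(len(uv))]@R
    s=(z-o[2])/d[:,2];return o+d*s[:,None]
def ray(c,uv):
    W=np.array(c["world_to_cam"]);R=W[:3,:3];o=-R.T@W[:3,3]
    d=np.array([(uv[0]-c["cx"])/c["fx"],-(uv[1]-c["cy"])/c["fy"],-1])@R
    return o,d/np.linalg.norm(d)
def tri(c1,p1,c2,p2):
    A=np.zeros((3,3));b=np.zeros(3);rs=[ray(c1,p1),ray(c2,p2)]
    for o,d in rs:
        M=np.eye(3)-np.outer(d,d);A+=M;b+=M@o
    X=np.linalg.solve(A,b);return X,[np.linalg.norm((np.eye(3)-np.outer(d,d))@(X-o)) for o,d in rs]
def proj(c,X):
    X=np.atleast_2d(X);W=np.array(c["world_to_cam"]);p=X@W[:3,:3].T+W[:3,3]
    return np.c_[c["cx"]+c["fx"]*p[:,0]/-p[:,2],c["cy"]-c["fy"]*p[:,1]/-p[:,2]]
E
python3 - <<'E'
from h import *
T=capture("top");S=capture("scene")
f=T["frame"]
g=f.max(2)<95
g=g.astype(np.uint8)
for c in (T,S):
    m=(c["frame"].max(2)<(95 if c is T else 70)).astype(np.uint8)
    for k in cv2.findContours(m,cv2.RETR_EXTERNAL,cv2.CHAIN_APPROX_NONE)[0]:
        a=cv2.contourArea(k)
        if 150<a<2500:
            r=cv2.minAreaRect(k);P=cast(c,cv2.boxPoints(r),0.01)
            e1=np.linalg.norm(P[1]-P[0]);e2=np.linalg.norm(P[2]-P[1])
            print(np.round(r[0]),a,np.round(P.mean(0),4),round(e1,4),round(e2,4),np.round(np.degrees(np.arctan2(*(P[1]-P[0])[1::-1])),1),np.round(np.degrees(np.arctan2(*(P[2]-P[1])[1::-1])),1))
a=cv2.resize(f[170:310,205:505],None,fx=2.6,fy=2.6,interpolation=cv2.INTER_CUBIC)
cv2.imwrite("pics/cropT.png",a[:,:,::-1])
a=cv2.resize(S["frame"][240:360,350:480],None,fx=4.9,fy=4.9,interpolation=cv2.INTER_CUBIC)
cv2.imwrite("pics/cropS.png",a[:,:,::-1])
E
```

```text
[239. 291.] 613.0 [0.4713 0.35   0.01  ] 0.0614 0.0406 -80.8 -170.5
[308. 275.] 919.5 [0.499  0.2178 0.01  ] 0.0887 0.0385 -91.1 178.8
[ 76. 255.] 308.0 [0.5463 0.6609 0.01  ] 0.0231 0.1278 -50.8 -141.4
[457. 243.] 319.5 [ 0.5551 -0.0733  0.01  ] 0.0677 0.0352 -17.3 -106.5
[416. 239.] 1086.5 [0.5655 0.0079 0.01  ] 0.0626 0.1042 -12.3 -101.8
[538. 168.] 201.5 [ 0.7    -0.2364  0.01  ] 0.0198 0.0892 -2.1 -90.8
[ 78. 159.] 155.0 [0.7303 0.6569 0.01  ] 0.0716 0.0384 -25.5 -116.9
[370. 142.] 685.5 [0.7567 0.0916 0.01  ] 0.0301 0.1624 -8.2 -98.0
[312. 134.] 158.0 [0.7726 0.2047 0.01  ] 0.0301 0.0394 -8.1 -98.0
[504. 135.] 170.5 [ 0.7664 -0.1721  0.01  ] 0.021 0.0619 -81.3 -172.6
[129.  93.] 186.0 [0.8591 0.5594 0.01  ] 0.0838 0.0468 -63.4 -154.3
[404.  95.] 920.5 [0.848  0.0237 0.01  ] 0.1501 0.0537 -8.1 -97.4
[245. 443.] 557.5 [0.2144 0.0671 0.01  ] 0.0358 0.1384 3.7 -94.1
[ 69. 362.] 159.0 [0.139  0.3923 0.01  ] 0.0237 0.0353 12.0 -93.2
[299. 414.] 1146.5 [0.2996 0.0514 0.01  ] 0.0214 0.3894 16.0 -89.1
[157. 340.] 163.5 [0.2589 0.3139 0.01  ] 0.0233 0.0969 -10.0 -108.4
[158. 312.] 231.0 [0.3016 0.3657 0.01  ] 0.0114 0.2198 23.8 -90.0
[239. 127.] 199.5 [0.8643 0.6922 0.01  ] 0.0968 0.054 4.7 -119.3
```

View pics/cropT.png

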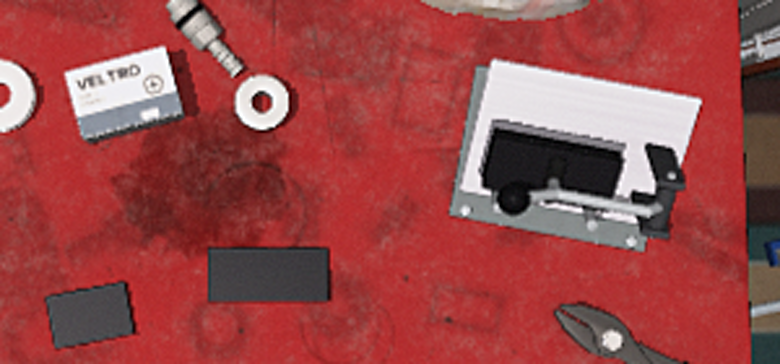

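View pics/cropS.png

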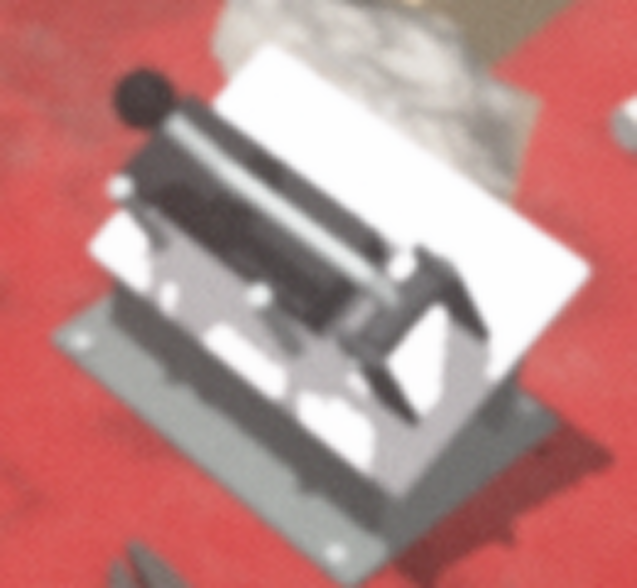

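The crop shows the long vane at crop (268,275) and the short one at (90,315), so the choice holds. Next I'll find the holder's landmarks.

```bash
python3 - <<'E'
from h import *
T=capture("top")
a=cv2.resize(T["frame"][185:275,370:480],None,fx=7,fy=7,interpolation=cv2.INTER_CUBIC)
cv2.imwrite("pics/cropT2.png",a[:,:,::-1][:600])
E
```

```text
(no output)
```

View pics/cropT2.png

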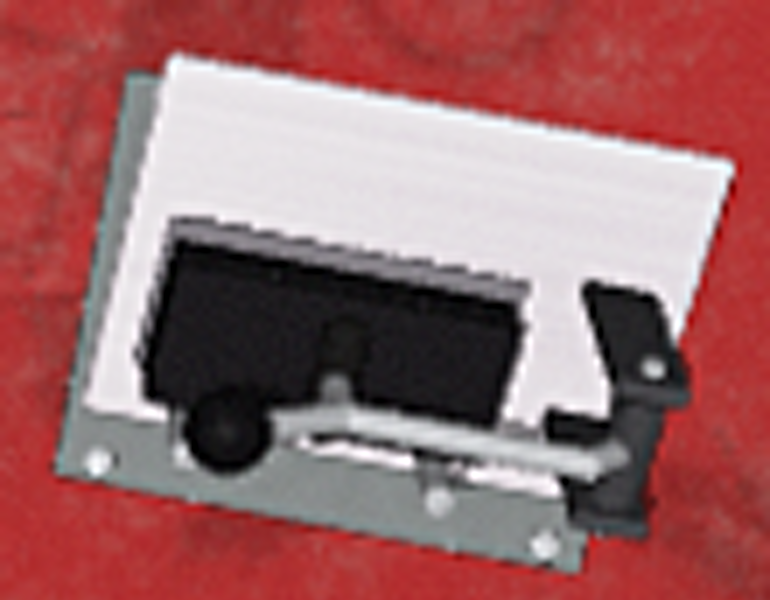

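```bash
cat >> h.py <<'E'
def Rz(a): c,s=np.cos(a),np.sin(a); return np.array([[c,-s,0],[s,c,0],[0,0,1]])
def Ry(a): c,s=np.cos(a),np.sin(a); return np.array([[c,0,s],[0,1,0],[-s,0,c]])
def deckR(yaw): return Rz(yaw)@Ry(-np.pi/6)
E
python3 - <<'E'
from h import *
from scipy.optimize import least_squares
T=capture("top");S=capture("scene")
t=lambda u,v:np.array([(u+.5)/7-.5+370,(v+.5)/7-.5+185])
s=lambda u,v:np.array([(u+.5)/4.9-.5+350,(v+.5)/4.9-.5+240])
obs=[(T,t(228,428),(0,30,68)),(T,t(438,498),(-25,-33,34)),(S,s(143,98),(0,30,68)),(S,s(120,187),(-25,33,34)),(S,s(260,295),(-25,-33,34))]
def res(p):
    R=deckR(p[2]);o=np.array([p[0],p[1],.08])
    return np.concatenate([(proj(c,o+R@np.array(d)/1000)-uv)[0] for c,uv,d in obs])
r=least_squares(res,[.56,.0,-.18]);p=r.x
print(p,np.degrees(p[2]),np.round(r.fun.reshape(-1,2),2))
print("tri ball",tri(T,obs[0][1],S,obs[2][1]),"pinR",tri(T,obs[1][1],S,obs[4][1]))
R=deckR(p[2]);o=np.array([p[0],p[1],.08])
for n,d in dict(ball=(0,30,68),pinR=(-25,-33,34),pile=(0,0,20),hinge=(0,-75,34)).items():print(n,np.round(o+R@np.array(d)/1000,4))
# base front edge yaw
P=cast(T,[t(60,475),t(580,572)],0.003);d=P[1]-P[0];print("base edge yaw",np.degrees(np.arctan2(-d[1],-d[0]))-90)
P=cast(T,[t(175,57),t(735,162)],0.12);d=P[1]-P[0];print("back edge yaw",np.degrees(np.arctan2(-d[1],-d[0]))-90)
# vane from both cams
m=(T["frame"].max(2)<95).astype(np.uint8)
np.save("hold.npy",p)
E
```

```text
[ 0.57240317  0.0201449  -0.19353653] -11.088826564476088 [[ 0.    0.53]
 [ 0.25  0.43]
 [ 0.41 -0.2 ]
 [-0.11 -0.41]
 [ 0.1  -0.63]]
tri ball (array([0.54539077, 0.05645169, 0.13787924]), [np.float64(0.0006330924446775091), np.float64(0.0006330924446775376)]) pinR (array([ 0.52885683, -0.00469789,  0.09472143]), [np.float64(0.0002057603602427758), np.float64(0.00020576036024273019)])
ball [0.5448 0.0561 0.1389]
pinR [ 0.5281 -0.0048  0.0969]
pile [0.5626 0.0221 0.0973]
hinge [ 0.5413 -0.0502  0.1094]
base edge yaw -11.619401009279727
back edge yaw -11.58622192576803
```

```bash
cat >> h.py <<'E'
from scipy.spatial.transform import Rotation as Ro
YAW=np.radians(-11.3);O=np.array([0.5724,0.0202,0.08]);D=deckR(YAW)
def dk(x,y,z): return O+D@np.array([x,y,z])/1000
TD=np.c_[-D[:,1],-D[:,0],-D[:,2]]
def plan(p,R,n,st=None):
    s=st or sense();p0=np.array(s["tcp_pos"]);R0=Ro.from_matrix(s["ee_rot"]);dr=(R0.inv()*Ro.from_matrix(R)).as_rotvec()
    print("t",round(s["time_s"],2),"tcp",np.round(p0,4),"total mm",np.round(R0.inv().apply(p-p0)*1000,1),"deg",np.round(np.degrees(dr),2), "F",np.round(s["wrist_force"],1),"w",round(s["gripper_width"]*8.7,2))
    if n:
        for i in range(n):
            Ri=R0*Ro.from_rotvec(dr*i/n);print(np.round(np.r_[Ri.inv().apply((p-p0)/n)*100,np.degrees(dr)/n],2).tolist())
def arm(q): # ball in world at joint q
    c,s_=np.cos(q),np.sin(q);y,z=105*c-34*s_,105*s_+34*c
    return dk(0,-75+y,34+z)
E
python3 -c "
from h import *
g=arm(0)-.019*D[:,2];print(arm(0),g)
plan(g+.10*D[:,2],TD,15)"
```

```text
[0.54493749 0.05628061 0.13888973] [0.55425333 0.05441912 0.12243524]
t 0.35 tcp [0.1999 0.592  0.2223] total mm [458.2 402.3  13.5] deg [24.59 21.58 80.6 ] F [-0.4 -0.2 -0. ] w 8.71
[3.05, 2.68, 0.09, 1.64, 1.44, 5.37]
[3.29, 2.39, 0.1, 1.64, 1.44, 5.37]
[3.5, 2.07, 0.12, 1.64, 1.44, 5.37]
[3.67, 1.74, 0.15, 1.64, 1.44, 5.37]
[3.81, 1.39, 0.2, 1.64, 1.44, 5.37]
[3.92, 1.04, 0.27, 1.64, 1.44, 5.37]
[4.0, 0.67, 0.34, 1.64, 1.44, 5.37]
[4.03, 0.31, 0.43, 1.64, 1.44, 5.37]
[4.03, -0.06, 0.53, 1.64, 1.44, 5.37]
[3.99, -0.42, 0.63, 1.64, 1.44, 5.37]
[3.92, -0.77, 0.75, 1.64, 1.44, 5.37]
[3.81, -1.11, 0.87, 1.64, 1.44, 5.37]
[3.67, -1.43, 1.0, 1.64, 1.44, 5.37]
[3.49, -1.74, 1.14, 1.64, 1.44, 5.37]
[3.29, -2.02, 1.28, 1.64, 1.44, 5.37]
```

```bash
python3 -m jog '[[3,2.7,0.1,1.6,1.4,5.4],[3.3,2.4,0.1,1.6,1.4,5.4],[3.5,2.1,0.1,1.6,1.4,5.4],[3.7,1.7,0.1,1.6,1.4,5.4],[3.8,1.4,0.2,1.6,1.4,5.4]]' 8.7
python3 -m jog '[[3.9,1,0.3,1.6,1.4,5.4],[4,0.7,0.3,1.6,1.4,5.4],[4,0.3,0.4,1.6,1.4,5.4],[4,-0.1,0.5,1.6,1.4,5.4],[4,-0.4,0.6,1.6,1.4,5.4]]'
python3 -c "
from h import *
g=arm(0)-.019*D[:,2]
plan(g+.10*D[:,2],TD,10)"
```

```text
time_s: 0.77
tcp_pos: [0.3018, 0.4141, 0.2188]
ee_rot: [[0.687, -0.704, 0.177], [-0.721, -0.69, 0.053], [0.085, -0.164, -0.983]]
wrist_force: [1.4, 0.3, 0.5]
gripper_width: 0.999
time_s: 1.18
tcp_pos: [0.4024, 0.2388, 0.2149]
ee_rot: [[0.269, -0.897, 0.351], [-0.96, -0.281, 0.018], [0.082, -0.342, -0.936]]
wrist_force: [1.6, 0.1, 0.3]
gripper_width: 1.001
t 1.18 tcp [0.4024 0.2388 0.2149] total mm [194.7 -41.1  38.4] deg [ 8.63  7.21 26.41] F [1.6 0.1 0.3] w 8.71
[1.95, -0.41, 0.38, 0.86, 0.72, 2.64]
[1.92, -0.49, 0.42, 0.86, 0.72, 2.64]
[1.89, -0.58, 0.45, 0.86, 0.72, 2.64]
[1.86, -0.66, 0.48, 0.86, 0.72, 2.64]
[1.82, -0.73, 0.51, 0.86, 0.72, 2.64]
[1.78, -0.81, 0.55, 0.86, 0.72, 2.64]
[1.73, -0.88, 0.58, 0.86, 0.72, 2.64]
[1.68, -0.95, 0.62, 0.86, 0.72, 2.64]
[1.63, -1.02, 0.65, 0.86, 0.72, 2.64]
[1.57, -1.08, 0.69, 0.86, 0.72, 2.64]
```

```bash
python3 -m jog '[[3.9,-0.9,0.8,1.7,1.4,5.3],[3.7,-1.2,0.9,1.7,1.4,5.3],[3.6,-1.5,1.1,1.7,1.4,5.3],[3.4,-1.8,1.2,1.7,1.4,5.3],[3.2,-2.1,1.3,1.7,1.4,5.3]]' 
python3 -m jog '[[0,0,0,0,0,0],[0,0,0,0,0,0],[0,0,0,0,0,0],[0,0,0,0,0,0],[0,0,0,0,0,0]]' 
python3 -c "
from h import *
g=arm(0)-.019*D[:,2]
plan(g,TD,0)"
```

```text
time_s: 1.6
tcp_pos: [0.5087, 0.0675, 0.2086]
ee_rot: [[-0.196, -0.85, 0.489], [-0.981, 0.171, -0.095], [-0.003, -0.498, -0.867]]
wrist_force: [1.4, 0.5, 0.7]
gripper_width: 0.997
time_s: 2.02
tcp_pos: [0.5083, 0.0708, 0.2086]
ee_rot: [[-0.189, -0.852, 0.488], [-0.982, 0.165, -0.092], [-0.002, -0.497, -0.868]]
wrist_force: [-0.2, 0.3, -0.6]
gripper_width: 0.998
t 2.02 tcp [0.5083 0.0708 0.2086] total mm [ 7.5  0.9 98.8] deg [0.22 0.28 0.32] F [-0.2  0.3 -0.6] w 8.68
```

Descend onto the ball, then close.

```bash
python3 -m jog '[[0.4,0,2,0,0,0],[0.3,0.1,2,0.2,0.3,0.3],[0,0,2,0,0,0],[0,0,2,0,0,0],[0,0,1.8,0,0,0]]' 4
python3 -m jog '[[0,0,0,0,0,0],[0,0,0,0,0,0],[0,0,0,0,0,0],[0,0,0,0,0,0],[0,0,0,0,0,0]]' 2.6
python3 - <<'E'
from h import *
g=arm(0)-.019*D[:,2]
plan(g,TD,0)
S=capture("scene");T=capture("top")
a=cv2.resize(S["frame"][180:340,320:500],None,fx=3,fy=3,interpolation=cv2.INTER_CUBIC)
b=cv2.resize(T["frame"][160:320,360:446],None,fx=3,fy=3,interpolation=cv2.INTER_CUBIC)
cv2.imwrite("pics/ball1.png",np.hstack([a,b])[:,:,::-1])
E
```

```text
time_s: 2.43
tcp_pos: [0.5477, 0.0583, 0.1516]
ee_rot: [[-0.196, -0.844, 0.5], [-0.981, 0.166, -0.103], [0.004, -0.511, -0.86]]
wrist_force: [0.9, 1.0, 0.7]
gripper_width: 0.706
time_s: 2.85
tcp_pos: [0.5479, 0.0573, 0.153]
ee_rot: [[-0.199, -0.842, 0.501], [-0.98, 0.169, -0.104], [0.003, -0.512, -0.859]]
wrist_force: [0.3, 0.1, -0.9]
gripper_width: 0.344
t 2.85 tcp [0.5479 0.0573 0.153 ] total mm [ 1.4  9.8 29.7] deg [-0.79 -0.23 -0.05] F [ 0.3  0.1 -0.9] w 2.99
```

View pics/ball1.png

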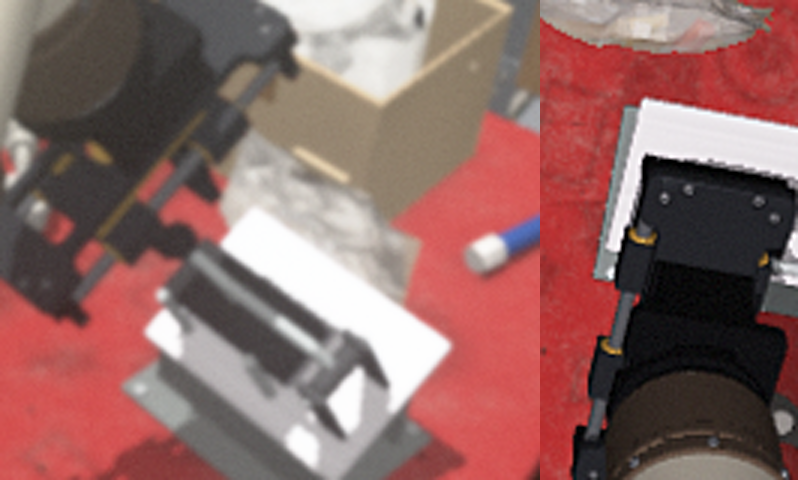

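```bash
python3 -c "
from h import *
print(np.round(sense()['joints'],2))"
python3 -m jog '[[0,0,0,0,0,0],[0,0,0,0,0,0],[0,0,0,0,0,0],[0,0,0,0,0,0],[0,0,0,0,0,0]]' 8.7
python3 -c "
from h import *
g=arm(0)-.019*D[:,2]
plan(g,TD,0)
print(np.round(sense()['joints'],2))"

```

```text
[   7.66    7.34  -55.61  102.9   -10.07 -119.6 ]
time_s: 3.37
tcp_pos: [0.548, 0.0559, 0.1521]
ee_rot: [[-0.201, -0.843, 0.5], [-0.98, 0.17, -0.106], [0.004, -0.511, -0.86]]
wrist_force: [1.0, -0.4, 0.1]
gripper_width: 0.612
t 3.37 tcp [0.548  0.0559 0.1521] total mm [ 0.   9.7 28.8] deg [-0.73 -0.33 -0.12] F [ 1.  -0.4  0.1] w 5.32
[   7.51    7.41  -55.61  102.99  -10.06 -119.64]
```

The tool along −deck z puts joint 5 (−10°) at its range limit. Leaning the tool sideways about deck x, with the body toward +y, keeps the jaws along deck x and avoids this.

```bash
cat >> h.py <<'E'
def TA(a): return TD@Ry(np.radians(a))
E
python3 -c "
from h import *
R=TA(30);g=arm(0)+.019*R[:,2]
plan(g-.07*R[:,2],R,5)"
```

```text
t 3.37 tcp [0.548  0.0559 0.1521] total mm [-25.1   8.9 -34.5] deg [-0.68 29.67 -0.31] F [ 1.  -0.4  0.1] w 5.32
[-0.5, 0.18, -0.69, -0.14, 5.93, -0.06]
[-0.43, 0.18, -0.74, -0.14, 5.93, -0.06]
[-0.35, 0.18, -0.78, -0.14, 5.93, -0.06]
[-0.27, 0.18, -0.81, -0.14, 5.93, -0.06]
[-0.18, 0.18, -0.83, -0.14, 5.93, -0.06]
```

```bash
python3 -m jog '[[-0.5,0.2,-0.9,0,6,0],[-0.4,0.2,-0.8,0,6,0],[-0.4,0.2,-0.8,0,6,0],[-0.3,0.2,-0.8,0,6,0],[-0.2,0.2,-0.8,0,6,0]]' 4.5
python3 -m jog '[[0,0,0,0,0,0],[0,0,0,0,0,0],[0,0,0,0,0,0],[0,0,0,0,0,0],[0,0,0,0,0,0]]'
python3 -c "
from h import *
R=TA(30);g=arm(0)+.019*R[:,2]
plan(g-.07*R[:,2],R,0)
print(np.round(sense()['joints'],2))"

```

```text
time_s: 3.78
tcp_pos: [0.5402, 0.0777, 0.1794]
ee_rot: [[-0.393, -0.83, 0.397], [-0.856, 0.172, -0.487], [0.336, -0.531, -0.778]]
wrist_force: [1.6, 0.1, 1.0]
gripper_width: 0.528
time_s: 4.2
tcp_pos: [0.5408, 0.0753, 0.1786]
ee_rot: [[-0.392, -0.829, 0.398], [-0.858, 0.173, -0.484], [0.333, -0.531, -0.779]]
wrist_force: [0.3, 0.1, -0.3]
gripper_width: 0.516
t 4.2 tcp [0.5408 0.0753 0.1786] total mm [-4.4 12.9 -8.8] deg [-1.69  6.63 -1.3 ] F [ 0.3  0.1 -0.3] w 4.49
[  38.37   13.72  -45.34   58.06  -47.61 -103.83]
```

```bash
python3 -m jog '[[-0.1,0.3,-0.2,-0.4,1.6,-0.3],[-0.1,0.3,-0.2,-0.4,1.6,-0.3],[-0.1,0.3,-0.2,-0.4,1.6,-0.3],[-0.1,0.3,-0.2,-0.4,1.6,-0.3],[0,0,0,0,0,0]]' 4.5
python3 -c "
from h import *
R=TA(30);g=arm(0)+.019*R[:,2]
plan(g,R,0)
print(np.round(sense()['joints'],2))"

```

```text
time_s: 4.62
tcp_pos: [0.5302, 0.0864, 0.1769]
ee_rot: [[-0.414, -0.848, 0.33], [-0.803, 0.169, -0.572], [0.429, -0.502, -0.751]]
wrist_force: [0.4, 0.6, -0.0]
gripper_width: 0.517
t 4.62 tcp [0.5302 0.0864 0.1769] total mm [ 1.9  1.5 69.7] deg [-0.13  0.27 -0.06] F [ 0.4  0.6 -0. ] w 4.5
[  42.91   16.99  -41.36   51.1   -55.81 -101.29]
```

```bash
python3 -m jog '[[0.1,0.1,1.5,0,0,0],[0.1,0.1,1.5,0,0.3,0],[0,0,1.5,0,0,0],[0,0,1.5,0,0,0],[0,0,1,0,0,0]]' 4.5
python3 -c "
from h import *
R=TA(30);g=arm(0)+.019*R[:,2]
plan(g,R,0)
S=capture('scene');T=capture('top')
a=cv2.resize(S['frame'][180:340,320:500],None,fx=3,fy=3,interpolation=cv2.INTER_CUBIC)
b=cv2.resize(T['frame'][160:320,360:446],None,fx=3,fy=3,interpolation=cv2.INTER_CUBIC)
cv2.imwrite('pics/ball2.png',np.hstack([a,b])[:,:,::-1])
"

```

```text
time_s: 5.03
tcp_pos: [0.5498, 0.043, 0.1236]
ee_rot: [[-0.416, -0.848, 0.327], [-0.799, 0.17, -0.576], [0.433, -0.501, -0.749]]
wrist_force: [0.3, -0.3, 0.4]
gripper_width: 0.517
t 5.03 tcp [0.5498 0.043  0.1236] total mm [-1.9 -1.3 -1.7] deg [-0.05 -0.06 -0.07] F [ 0.3 -0.3  0.4] w 4.49
```

View pics/ball2.png

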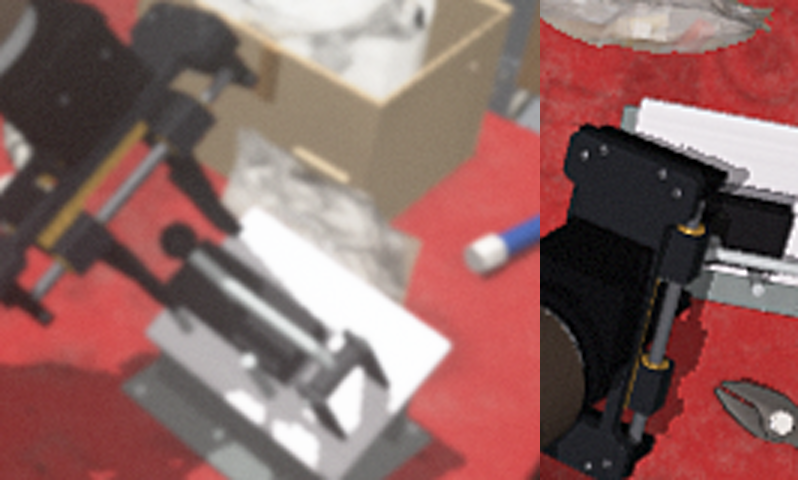

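The ball at (178,240) sits between the fingers. Closing.

```bash
python3 -m jog '[[0,0,0,0,0,0],[0,0,0,0,0,0],[0,0,0,0,0,0],[0,0,0,0,0,0],[0,0,0,0,0,0]]' 1.5
python3 -m jog '[[0,0,0,0,0,0],[0,0,0,0,0,0],[0,0,0,0,0,0],[0,0,0,0,0,0],[0,0,0,0,0,0]]' 1.5
python3 - <<'E'
from h import *
s=sense();p=np.array(s['tcp_pos']);b=p-.019*np.array(s['ee_rot'])[:,2]
print("grasp pt deck",np.round((b-O)@D*1000,1),s['gripper_width']*8.7)
R=TA(30)
# rows: ball relative offset constant; positions per joint angle, tool deltas
off=np.array([0,0,0])
prev=arm(0)
for q in np.linspace(0,1.65,21)[1:]:
    x=arm(q);print(round(q,2),np.round((x-prev)@R*100,2));prev=x
E
```

```text
time_s: 5.55
tcp_pos: [0.5508, 0.0457, 0.1252]
ee_rot: [[-0.415, -0.848, 0.33], [-0.8, 0.168, -0.575], [0.432, -0.503, -0.748]]
wrist_force: [1.2, -2.3, -0.0]
gripper_width: 0.229
time_s: 5.97
tcp_pos: [0.5509, 0.0457, 0.125]
ee_rot: [[-0.415, -0.848, 0.33], [-0.801, 0.168, -0.575], [0.432, -0.503, -0.748]]
wrist_force: [1.0, 1.1, 3.4]
gripper_width: 0.227
grasp pt deck [-0.2 30.3 68.5] 1.977751821527979
0.08 [ 0.7  -0.   -0.58]
0.16 [ 0.75  0.   -0.52]
0.25 [ 0.79 -0.   -0.46]
0.33 [ 0.82  0.   -0.39]
0.41 [ 0.85 -0.   -0.32]
0.49 [ 0.87  0.   -0.25]
0.58 [ 0.89  0.   -0.18]
0.66 [ 0.9  0.  -0.1]
0.74 [ 0.91 -0.   -0.03]
0.82 [ 0.91 -0.    0.05]
0.91 [0.9  0.   0.12]
0.99 [0.89 0.   0.19]
1.07 [ 0.87 -0.    0.27]
1.15 [ 0.85 -0.    0.34]
1.24 [0.81 0.   0.41]
1.32 [ 0.78 -0.    0.47]
1.4 [0.74 0.   0.53]
1.48 [0.69 0.   0.59]
1.57 [ 0.64 -0.    0.65]
1.65 [ 0.58 -0.    0.7 ]
```

```bash
python3 -m jog '[[0.7,0,-0.6,0,0,0],[0.75,0,-0.5,0,0,0],[0.8,0,-0.45,0,0,0],[0.8,0,-0.4,0,0,0],[0.85,0,-0.3,0,0,0]]'
python3 -c "
from h import *
s=sense();b=np.array(s['tcp_pos'])-.019*np.array(s['ee_rot'])[:,2];d=(b-O)@D*1000
print('deck',np.round(d,1),'q',np.arctan2(d[2]-34,d[1]+75)-np.arctan2(34,105),np.hypot(d[2]-34,d[1]+75))
plan(arm(.41)+.019*TA(30)[:,2],TA(30),0)"
```

```text
time_s: 6.38
tcp_pos: [0.5269, 0.0275, 0.159]
ee_rot: [[-0.414, -0.848, 0.331], [-0.801, 0.168, -0.574], [0.431, -0.503, -0.749]]
wrist_force: [3.9, 2.4, 1.0]
gripper_width: 0.229
deck [ -0.4   7.7 107.9] q 0.41626934375557983 110.94961326554471
t 6.38 tcp [0.5269 0.0275 0.159 ] total mm [-0.4 -0.3  0.8] deg [-0.21  0.12 -0.02] F [3.9 2.4 1. ] w 1.99
```

Tracking well; continue the swing.

```bash
python3 -m jog '[[0.85,0,-0.25,0,0,0],[0.9,0,-0.2,0,0,0],[0.9,0,-0.1,0,0,0],[0.9,0,0,0,0,0],[0.9,0,0.05,0,0,0]]'
python3 -m jog '[[0.9,0,0.1,0,0,0],[0.9,0,0.2,0,0,0],[0.85,0,0.25,0,0,0],[0.85,0,0.35,0,0,0],[0.8,0,0.4,0,0,0]]'
cat >> h.py <<'E'
def ang():
    s=sense();b=np.array(s['tcp_pos'])-.019*np.array(s['ee_rot'])[:,2];d=(b-O)@D*1000
    q=np.arctan2(d[2]-34,d[1]+75)-np.arctan2(34,105)
    print('deck',np.round(d,1),'q',round(q,3),'r',round(np.hypot(d[2]-34,d[1]+75),1),'F',np.round(s['wrist_force'],1));return q
E
python3 -c "
from h import *
ang();plan(arm(1.24)+.019*TA(30)[:,2],TA(30),0)"
```

```text
time_s: 6.8
tcp_pos: [0.5064, -0.0058, 0.1822]
ee_rot: [[-0.414, -0.848, 0.331], [-0.801, 0.167, -0.575], [0.432, -0.503, -0.748]]
wrist_force: [-0.6, 5.8, 6.3]
gripper_width: 0.229
time_s: 7.22
tcp_pos: [0.492, -0.0494, 0.1908]
ee_rot: [[-0.417, -0.848, 0.328], [-0.799, 0.169, -0.578], [0.434, -0.503, -0.747]]
wrist_force: [3.4, 0.5, 4.0]
gripper_width: 0.23
deck [ -1.1 -74.4 145. ] q 1.252 r 111.0 F [3.4 0.5 4. ]
t 7.22 tcp [ 0.492  -0.0494  0.1908] total mm [-1.6 -1.1 -0.1] deg [-0.16 -0.14 -0.06] F [3.4 0.5 4. ] w 2.0
```

```bash
python3 -m jog '[[0.75,-0.05,0.45,0,0,0],[0.7,-0.05,0.5,0,0,0],[0.7,0,0.6,0,0,0],[0.65,0,0.65,0,0,0],[0.6,0,0.7,0,0,0]]'
python3 -c "
from h import *
ang();plan(arm(1.65)+.019*TA(30)[:,2],TA(30),0)
S=capture('scene');T=capture('top')
a=cv2.resize(S['frame'][180:340,320:500],None,fx=3,fy=3,interpolation=cv2.INTER_CUBIC)
b=cv2.resize(T['frame'][160:320,390:476],None,fx=3,fy=3,interpolation=cv2.INTER_CUBIC)
cv2.imwrite('pics/open1.png',np.hstack([a,b])[:,:,::-1])"
```

```text
time_s: 7.63
tcp_pos: [0.4873, -0.0938, 0.1829]
ee_rot: [[-0.416, -0.849, 0.326], [-0.798, 0.17, -0.578], [0.435, -0.501, -0.749]]
wrist_force: [2.6, -0.5, 0.7]
gripper_width: 0.228
deck [  -1.5 -118.9  136.1] q 1.663 r 111.1 F [ 2.6 -0.5  0.7]
t 7.63 tcp [ 0.4873 -0.0938  0.1829] total mm [-1.6 -1.4 -0.7] deg [-0.02 -0.17 -0.04] F [ 2.6 -0.5  0.7] w 1.98
```

View pics/open1.png

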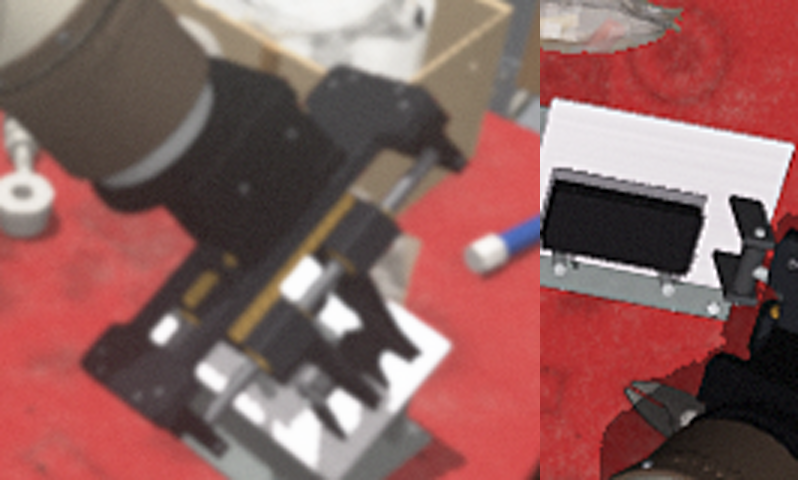

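```bash
python3 -m jog '[[0,0,0,0,0,0],[0,0,0,0,0,0],[0,0,0,0,0,0],[0,0,-0.4,0,0,0],[0,0,-1,0,0,0]]' 4.6
python3 -m jog '[[0,0,-3,0,0,0],[0,0,-3,0,0,0],[0,0,-3,0,0,0],[0,0,-2,0,0,0],[0,0,0,0,0,0]]'
cat >> h.py <<'E'
VY=np.radians(-1.15);V=np.array([0.499,0.2178,0]);Vf=Rz(VY)
def TV(a): return np.c_[-Vf[:,1],-Vf[:,0],-Vf[:,2]]@Ry(np.radians(a))
E
python3 - <<'E'
from h import *
S=capture('scene');T=capture('top')
print(cast(T,[[237,222],[275,213],[305,220]],.04))
for n,c in(('t',T),('s',S)):cv2.imwrite(f'pics/open2{n}.png',c['frame'][:,:,::-1])
k=T['frame'].max(2)<95
for k in cv2.findContours(k.astype(np.uint8)[250:310,270:350],cv2.RETR_EXTERNAL,cv2.CHAIN_APPROX_NONE)[0]:
    if cv2.contourArea(k)>500:
        r=cv2.minAreaRect(k);P=cast(T,cv2.boxPoints(r)+[270,250],.01);print(P.mean(0),P)
k=S['frame'][265:310,255:325].max(2)<75
for k in cv2.findContours(k.astype(np.uint8),cv2.RETR_EXTERNAL,cv2.CHAIN_APPROX_NONE)[0]:
    if cv2.contourArea(k)>300:
        r=cv2.approxPolyDP(k,4,True)[:,0]+[255,265];print(r.tolist(),np.round(cast(S,r,.01),3).tolist())
plan(V+[0,0,.10],TV(20),10)
print(np.round(sense()['joints'],1))
E
```

```text
time_s: 8.15
tcp_pos: [0.4836, -0.0842, 0.1931]
ee_rot: [[-0.415, -0.85, 0.326], [-0.799, 0.169, -0.577], [0.435, -0.5, -0.749]]
wrist_force: [-0.1, -1.2, -1.2]
gripper_width: 0.496
time_s: 8.57
tcp_pos: [0.4494, -0.0168, 0.2793]
ee_rot: [[-0.413, -0.847, 0.335], [-0.804, 0.167, -0.571], [0.427, -0.506, -0.75]]
wrist_force: [0.8, 0.3, -0.3]
gripper_width: 0.533
[[0.60092381 0.34954694 0.04      ]
 [0.6166949  0.27802515 0.04      ]
 [0.60250018 0.22181111 0.04      ]]
[0.49903188 0.21783898 0.01      ] [[0.51910687 0.2617981  0.01      ]
 [0.51741932 0.17316351 0.01      ]
 [0.47892202 0.17395864 0.01      ]
 [0.4806793  0.26243567 0.01      ]]
t 8.67 tcp [ 0.4483 -0.0194  0.2763] total mm [-287.2   85.2   12.7] deg [-23.16 -12.34 -21.59] F [-0.1 -0.1 -0.7] w 4.6
[-2.87, 0.85, 0.13, -2.32, -1.23, -2.16]
[-2.9, 0.74, 0.22, -2.32, -1.23, -2.16]
[-2.92, 0.62, 0.31, -2.32, -1.23, -2.16]
[-2.93, 0.49, 0.4, -2.32, -1.23, -2.16]
[-2.94, 0.36, 0.48, -2.32, -1.23, -2.16]
[-2.94, 0.23, 0.55, -2.32, -1.23, -2.16]
[-2.93, 0.1, 0.62, -2.32, -1.23, -2.16]
[-2.92, -0.04, 0.69, -2.32, -1.23, -2.16]
[-2.9, -0.18, 0.74, -2.32, -1.23, -2.16]
[-2.87, -0.32, 0.8, -2.32, -1.23, -2.16]
[ 41.1  -1.4 -46.9  46.5 -63.6 -89.1]
```

View pics/open2s.png

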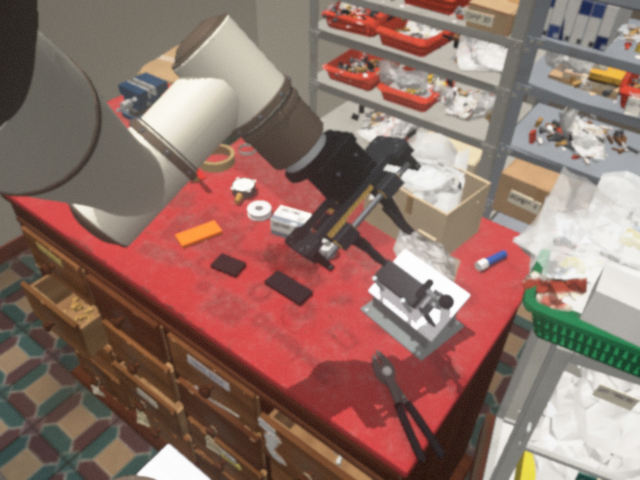

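View pics/open2t.png

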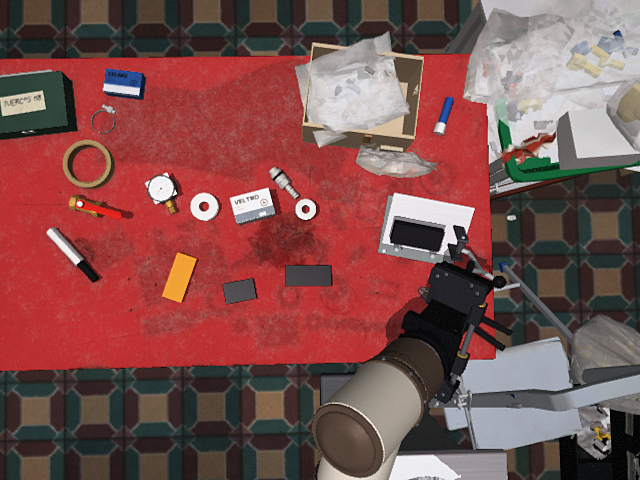

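The arm stays open, with the ball at top (500,281). Now to the vane, at (0.499, 0.218) with yaw −1.15°.

```bash
python3 -m jog '[[-2.9,0.9,0.1,-2.3,-1.2,-2.2],[-2.9,0.7,0.2,-2.3,-1.2,-2.2],[-2.9,0.6,0.3,-2.3,-1.2,-2.2],[-2.9,0.5,0.4,-2.3,-1.2,-2.2],[-2.9,0.4,0.5,-2.3,-1.2,-2.2]]' 6.5
python3 -m jog '[[-2.9,0.2,0.5,-2.3,-1.2,-2.2],[-2.9,0.1,0.6,-2.3,-1.2,-2.2],[-2.9,0,0.7,-2.3,-1.2,-2.2],[-2.9,-0.2,0.7,-2.3,-1.2,-2.2],[-2.9,-0.3,0.8,-2.3,-1.2,-2.2]]'
python3 -m jog '[[0,0,0,0,0,0],[0,0,0,0,0,0],[0,0,0,0,0,0],[0,0,0,0,0,0],[0,0,0,0,0,0]]'
python3 - <<'E'
from h import *
plan(V+[0,0,.04],TV(20),5)
print(np.round(sense()['joints'],1))
E
```

```text
time_s: 9.08
tcp_pos: [0.4728, 0.0974, 0.186]
ee_rot: [[-0.212, -0.962, 0.175], [-0.881, 0.111, -0.46], [0.423, -0.251, -0.871]]
wrist_force: [-0.5, -0.1, 0.4]
gripper_width: 0.732
time_s: 9.5
tcp_pos: [0.4975, 0.2151, 0.0979]
ee_rot: [[-0.014, -1.0, -0.012], [-0.936, 0.017, -0.351], [0.351, 0.007, -0.936]]
wrist_force: [0.6, 0.1, 1.2]
gripper_width: 0.75
time_s: 9.92
tcp_pos: [0.4976, 0.2146, 0.1009]
ee_rot: [[-0.016, -1.0, -0.007], [-0.937, 0.017, -0.35], [0.35, 0.001, -0.937]]
wrist_force: [1.4, -0.7, -0.3]
gripper_width: 0.744
t 9.92 tcp [0.4976 0.2146 0.1009] total mm [-24.4  -1.4  55.9] deg [-0.   -0.5   0.18] F [ 1.4 -0.7 -0.3] w 6.47
[-0.49, -0.03, 1.12, -0.0, -0.1, 0.04]
[-0.49, -0.03, 1.12, -0.0, -0.1, 0.04]
[-0.48, -0.03, 1.12, -0.0, -0.1, 0.04]
[-0.48, -0.03, 1.12, -0.0, -0.1, 0.04]
[-0.48, -0.03, 1.12, -0.0, -0.1, 0.04]
[ 47.8  26.7 -19.9  15.4 -60.  -58.5]
```

```bash
python3 -m jog '[[-0.5,0,1.1,0,-0.1,0],[-0.5,0,1.1,0,-0.1,0],[-0.5,0,1.1,0,-0.1,0],[-0.5,0,1.1,0,-0.1,0.1],[-0.5,0,1.1,0,-0.1,0.1]]'
python3 - <<'E'
from h import *
plan(V+[0,0,.006],TV(20),0)
S=capture('scene');T=capture('top')
a=cv2.resize(S['frame'][200:340,190:370],None,fx=2.5,fy=2.5,interpolation=cv2.INTER_CUBIC)
b=cv2.resize(T['frame'][200:340,240:370],None,fx=2.5,fy=2.5,interpolation=cv2.INTER_CUBIC)
cv2.imwrite('pics/v1.png',np.hstack([a,b])[:,:,::-1])
E
```

```text
time_s: 10.33
tcp_pos: [0.4979, 0.2196, 0.0406]
ee_rot: [[-0.019, -1.0, -0.006], [-0.94, 0.02, -0.341], [0.341, -0.001, -0.94]]
wrist_force: [0.6, -0.4, 0.6]
gripper_width: 0.748
t 10.33 tcp [0.4979 0.2196 0.0406] total mm [-10.1  -1.1  33.1] deg [-0.06  0.06 -0.01] F [ 0.6 -0.4  0.6] w 6.51
```

View pics/v1.png

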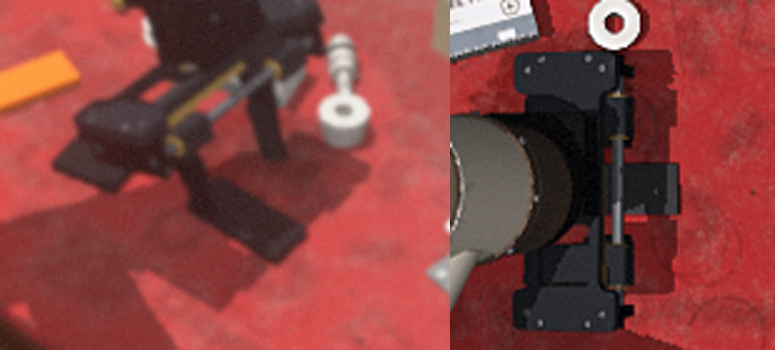

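The fingers straddle the long vane at left crop (250,215). Going down and closing.

```bash
python3 -m jog '[[-0.3,-0.1,0.8,0,0,0],[-0.3,0,0.8,0,0,0],[-0.2,0,0.8,0,0,0],[-0.2,0,0.7,0,0,0],[0,0,0,0,0,0]]'
python3 - <<'E'
from h import *
plan(V+[0,0,.006],TV(20),0)
E
```

```text
time_s: 10.85
tcp_pos: [0.4981, 0.2177, 0.006]
ee_rot: [[-0.018, -1.0, -0.009], [-0.939, 0.02, -0.344], [0.344, 0.002, -0.939]]
wrist_force: [-0.0, 0.1, -0.2]
gripper_width: 0.748
t 10.85 tcp [0.4981 0.2177 0.006 ] total mm [-0.1 -0.9 -0. ] deg [ 0.13 -0.13  0.04] F [-0.   0.1 -0.2] w 6.51
```

```bash
python3 -m jog '[[0,0,0,0,0,0],[0,0,0,0,0,0],[0,0,0,0,0,0],[0,0,0,0,0,0],[0,0,0,0,0,0]]' 3.6
python3 -m jog '[[0,0,0,0,0,0],[0,0,0,0,0,0],[0,0,0,0,0,0],[0,0,0,0,0,0],[0,0,0,0,0,0]]' 3.6
python3 - <<'E'
from h import *
plan(V+[0,0,.006],TV(20),0)
E
```

```text
time_s: 11.27
tcp_pos: [0.4991, 0.2189, 0.0079]
ee_rot: [[-0.019, -1.0, -0.006], [-0.94, 0.02, -0.342], [0.342, -0.0, -0.94]]
wrist_force: [-0.6, 0.3, 0.6]
gripper_width: 0.467
time_s: 11.68
tcp_pos: [0.4991, 0.2189, 0.0078]
ee_rot: [[-0.018, -1.0, -0.007], [-0.94, 0.019, -0.342], [0.342, -0.0, -0.94]]
wrist_force: [-1.2, 1.0, 2.1]
gripper_width: 0.448
t 11.68 tcp [0.4991 0.2189 0.0078] total mm [0.4 0.  2.1] deg [-0.02  0.01  0.03] F [-1.2  1.   2.1] w 3.9
```

The grip is only shallow on the 10 mm plate (TCP at 7.8 mm). I'll open slightly, go 3.5 mm lower and regrip.

```bash
python3 -m jog '[[0,0,0,0,0,0],[0,0,0,0,0,0],[0,0,0,0,0,0],[-0.1,0,0.3,0,0,0],[0,0,0,0,0,0]]' 4.8
python3 -m jog '[[0,0,0,0,0,0],[0,0,0,0,0,0],[0,0,0,0,0,0],[0,0,0,0,0,0],[0,0,0,0,0,0]]'
python3 - <<'E'
from h import *
plan(V+[0,0,.0045],TV(20),0)
E
```

```text
time_s: 12.1
tcp_pos: [0.4988, 0.2185, 0.0038]
ee_rot: [[-0.018, -1.0, -0.007], [-0.939, 0.02, -0.342], [0.342, 0.001, -0.94]]
wrist_force: [-0.6, 0.2, 0.5]
gripper_width: 0.548
time_s: 12.52
tcp_pos: [0.499, 0.2187, 0.0044]
ee_rot: [[-0.018, -1.0, -0.007], [-0.939, 0.02, -0.342], [0.342, 0.0, -0.94]]
wrist_force: [0.0, 1.0, 1.1]
gripper_width: 0.551
t 12.52 tcp [0.499  0.2187 0.0044] total mm [ 0.8 -0.   0.2] deg [-0.   -0.    0.02] F [0.  1.  1.1] w 4.8
```

```bash
python3 -m jog '[[0,0,0,0,0,0],[0,0,0,0,0,0],[0,0,0,0,0,0],[0,0,0,0,0,0],[0,0,0,0,0,0]]' 3.6
python3 -m jog '[[0,0,0,0,0,0],[0,0,0,0,0,0],[0,0,0,0,0,0],[0,0,0,0,0,0],[0,0,0,0,0,0]]' 3.6
python3 - <<'E'
from h import *
plan(V+[0,0,.0045],TV(20),0)
plan(V+[0,0,.0045],TV(20),0)
T=capture('top');cv2.imwrite('pics/g1.png',T['frame'][:,:,::-1])
E
```

```text
time_s: 12.93
tcp_pos: [0.4989, 0.2187, 0.0044]
ee_rot: [[-0.018, -1.0, -0.007], [-0.939, 0.02, -0.342], [0.342, 0.0, -0.94]]
wrist_force: [0.5, 0.1, 1.0]
gripper_width: 0.453
time_s: 13.35
tcp_pos: [0.499, 0.2187, 0.0044]
ee_rot: [[-0.018, -1.0, -0.007], [-0.939, 0.02, -0.342], [0.342, 0.0, -0.94]]
wrist_force: [-0.5, 0.3, -0.0]
gripper_width: 0.452
t 13.35 tcp [0.499  0.2187 0.0044] total mm [ 0.8 -0.1  0.2] deg [-0.   -0.    0.02] F [-0.5  0.3 -0. ] w 3.93
t 13.35 tcp [0.499  0.2187 0.0044] total mm [ 0.8 -0.1  0.2] deg [-0.   -0.    0.02] F [-0.5  0.3 -0. ] w 3.93
```

```bash
python3 -m jog '[[0.5,0,-1.4,0,0,0],[0.5,0,-1.4,0,0,0],[0.5,0,-1.4,0,0,0],[0.5,0,-1.4,0,0,0],[0.5,0,-1.4,0,0,0]]'
python3 - <<'E'
from h import *
s=sense();print(s['tcp_pos'],s['wrist_force'],s['gripper_width']*8.7)
t=cv2.imread('pics/open2t.png');s=cv2.imread('pics/open2s.png')
a=cv2.resize(t[185:270,372:480],None,fx=7,fy=7,interpolation=cv2.INTER_CUBIC);cv2.imwrite('pics/ct.png',a)
b=cv2.resize(s[240:350,355:480],None,fx=5.4,fy=5.4,interpolation=cv2.INTER_CUBIC);cv2.imwrite('pics/cs.png',b)
S=capture('scene');c=cv2.resize(S['frame'][160:320,220:400],None,fx=3.5,fy=3.5,interpolation=cv2.INTER_CUBIC)
cv2.imwrite('pics/lift.png',c[:,:,::-1])
E
```

```text
time_s: 13.82
tcp_pos: [0.4988, 0.219, 0.0792]
ee_rot: [[-0.018, -1.0, -0.007], [-0.939, 0.02, -0.342], [0.342, 0.001, -0.94]]
wrist_force: [-0.3, -0.4, -0.8]
gripper_width: 0.454
[0.49876779 0.21898322 0.0791888 ] [-0.27184586 -0.4044619  -0.80761398] 3.9469908656580843
```

View pics/ct.png

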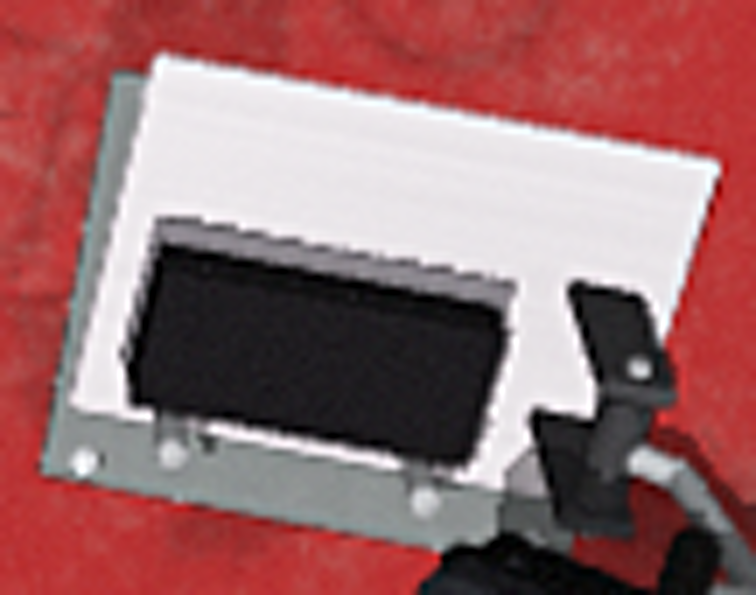

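View pics/cs.png

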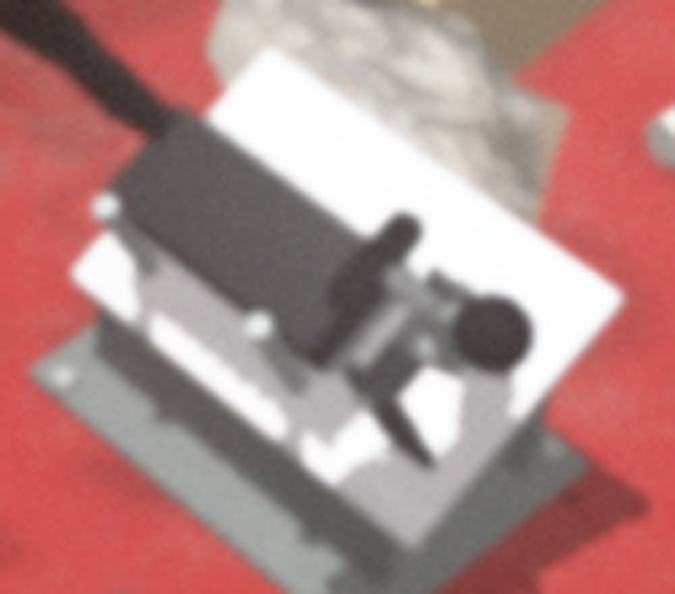

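View pics/lift.png

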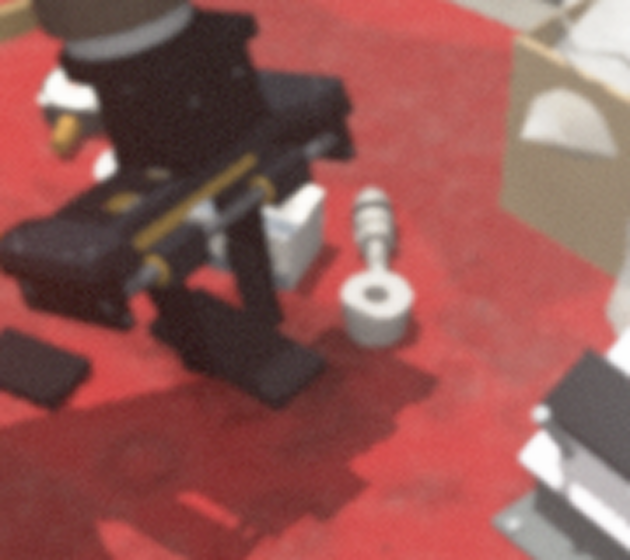

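```bash
python3 - <<'E'
from h import *
from scipy.optimize import least_squares
T=capture('top');S=capture('scene')
t=lambda u,v:np.array([(u+.5)/7-.5+372,(v+.5)/7-.5+185])
s=lambda u,v:np.array([(u+.5)/5.4-.5+355,(v+.5)/5.4-.5+240])
y=lambda P:np.degrees(np.arctan2(*(-(P[1]-P[0]))[1::-1]))-90
print('near',y(cast(T,[t(130,405),t(462,468)],.0873)),'far',y(cast(T,[t(168,245),t(508,325)],.107)),'back',y(cast(T,[t(160,57),t(720,162)],.12)),'base',y(cast(T,[t(42,470),t(430,547)],.003)))
# measured line-fit of near pile edge and back edge w/ Hough-free: threshold rows
import numpy as np
im=cv2.imread('pics/open2t.png').max(2).astype(float)
def edge(us,v0,v1,sgn):
    out=[]
    for u in us:
        col=im[v0:v1,u];g=np.diff(col)*sgn;k=int(np.argmax(g))
        if 0<k<len(g)-1:
            a,b,c=g[k-1:k+2];k=k+.5*(a-c)/(a-2*b+c)
        out.append((u,v0+k+.5))
    return np.array(out)
E=edge(range(400,428),236,254,1)
for E,z,n in((E,.0873,'near'),(edge(range(398,472),188,212,0.0+1),.12,'back')):
    k,b=np.polyfit(E[:,0],E[:,1],1);r=E[:,1]-k*E[:,0]-b;ok=abs(r)<1
    k,b=np.polyfit(E[ok,0],E[ok,1],1);u=np.array([E[0,0],E[-1,0]]);print(n,y(cast(T,np.c_[u,k*u+b],z)),ok.sum(),len(ok))
obs=[(T,t(172,454),(-25,33,34)),(T,t(424,499),(-25,-33,34)),(S,s(106,206),(-25,33,34)),(S,s(258,325),(-25,-33,34)),(T,t(130,405),(-20,45,20)),(T,t(462,468),(-20,-45,20)),(S,s(115,190),(-20,45,20)),(S,s(180,112),(20,45,20))]
for fy in (None,-11.6):
  def res(p):
    R=deckR(p[2] if fy is None else np.radians(fy));o=np.array([p[0],p[1],.08])
    return np.concatenate([(proj(c,o+R@np.array(d)/1000)-uv)[0] for c,uv,d in obs])
  r=least_squares(res,[.56,.0,-.18],loss='soft_l1');print(r.x,np.degrees(r.x[2]),np.round(res(r.x).reshape(-1,2),2).tolist())
E
```

```text
near -11.781030407525492 far -14.254236139812804 back -11.586259011132071 base -12.277244826076242
near -11.701008331210247 28 28
back -11.835173729669947 74 74
[ 0.57217683  0.01951163 -0.20528781] -11.76212507541709 [[0.17, 0.16], [0.32, 0.57], [-0.04, -0.39], [0.29, -0.39], [-0.07, 0.02], [1.32, 0.26], [-2.44, -0.34], [0.37, -2.98]]
[ 0.57222033  0.01958773 -0.18      ] -10.313240312354818 [[0.18, 0.2], [0.34, 0.51], [-0.05, -0.37], [0.35, -0.42], [-0.08, 0.07], [1.33, 0.18], [-2.48, -0.32], [0.29, -2.99]]
```

```bash
sed -i 's/^YAW=.*/YAW=np.radians(-11.75);O=np.array([0.5723,0.0198,0.08]);D=deckR(YAW)/' h.py
cat >> h.py <<'E'
def put(x,y,z): return dk(x,y+.9,z+4.4)
def where():
    s=sense();v=(np.array(s['tcp_pos'])-O)@D*1000-[0,.9,4.4];print('vane in deck',np.round(v,1))
E
python3 -c "
from h import *
plan(put(1,0,75),TA(20),10);print(sense()['time_s'])"
```

```text
t 13.97 tcp [0.4993 0.2196 0.0793] total mm [202.7 -39.   -1. ] deg [24.51  2.9  19.93] F [ 0.3 -0.6 -0.7] w 3.93
[2.03, -0.39, -0.01, 2.45, 0.29, 1.99]
[2.01, -0.46, 0.02, 2.45, 0.29, 1.99]
[2.0, -0.53, 0.05, 2.45, 0.29, 1.99]
[1.98, -0.59, 0.08, 2.45, 0.29, 1.99]
[1.95, -0.66, 0.12, 2.45, 0.29, 1.99]
[1.93, -0.72, 0.16, 2.45, 0.29, 1.99]
[1.9, -0.78, 0.2, 2.45, 0.29, 1.99]
[1.87, -0.83, 0.25, 2.45, 0.29, 1.99]
[1.84, -0.89, 0.29, 2.45, 0.29, 1.99]
[1.81, -0.94, 0.34, 2.45, 0.29, 1.99]
13.9667
```

```bash
python3 -m jog '[[0.7,0,-1.6,0,0,0],[0.7,0,-1.6,0,0,0],[0.7,0,-1.6,0,0,0],[0.7,0,-1.6,0,0,0],[0.7,0,-1.6,0,0,0]]'
python3 -c "
from h import *
plan(put(1,0,75),TA(20),15)"
```

```text
time_s: 14.38
tcp_pos: [0.4982, 0.213, 0.165]
ee_rot: [[-0.018, -1.0, -0.009], [-0.939, 0.02, -0.344], [0.344, 0.002, -0.939]]
wrist_force: [0.3, -0.1, 0.6]
gripper_width: 0.455
t 14.38 tcp [0.4982 0.213  0.165 ] total mm [167.1 -40.   77.8] deg [24.67  2.66 20.04] F [ 0.3 -0.1  0.6] w 3.96
[1.11, -0.27, 0.52, 1.64, 0.18, 1.34]
[1.11, -0.28, 0.53, 1.64, 0.18, 1.34]
[1.1, -0.29, 0.54, 1.64, 0.18, 1.34]
[1.09, -0.3, 0.55, 1.64, 0.18, 1.34]
[1.08, -0.31, 0.57, 1.64, 0.18, 1.34]
[1.07, -0.32, 0.58, 1.64, 0.18, 1.34]
[1.06, -0.32, 0.59, 1.64, 0.18, 1.34]
[1.05, -0.33, 0.6, 1.64, 0.18, 1.34]
[1.04, -0.34, 0.62, 1.64, 0.18, 1.34]
[1.03, -0.34, 0.63, 1.64, 0.18, 1.34]
[1.02, -0.35, 0.64, 1.64, 0.18, 1.34]
[1.01, -0.35, 0.66, 1.64, 0.18, 1.34]
[1.0, -0.36, 0.67, 1.64, 0.18, 1.34]
[0.99, -0.36, 0.68, 1.64, 0.18, 1.34]
[0.98, -0.37, 0.7, 1.64, 0.18, 1.34]
```

```bash
python3 -m jog '[[1.6,-0.4,0.5,2.5,0.3,2],[1.6,-0.4,0.5,2.5,0.3,2],[1.6,-0.4,0.5,2.5,0.3,2],[1.6,-0.4,0.5,2.5,0.3,2],[1.6,-0.5,0.5,2.5,0.3,2]]'
python3 -m jog '[[1.6,-0.5,0.6,2.5,0.3,2],[1.6,-0.5,0.6,2.5,0.3,2],[1.6,-0.5,0.6,2.5,0.3,2],[1.6,-0.5,0.6,2.4,0.3,2],[1.6,-0.5,0.6,2.4,0.3,2]]'
python3 -m jog '[[0,0,0,0,0,0],[0,0,0,0,0,0],[0,0,0,0,0,0],[0,0,0,0,0,0],[0,0,0,0,0,0]]'
python3 -c "
from h import *
where();plan(put(1,0,50),TA(20),0);print(np.round(sense()['joints'],1))
S=capture('scene');T=capture('top')
a=cv2.resize(S['frame'][180:340,320:500],None,fx=3,fy=3,interpolation=cv2.INTER_CUBIC)
b=cv2.resize(T['frame'][160:320,390:476],None,fx=3,fy=3,interpolation=cv2.INTER_CUBIC)
cv2.imwrite('pics/hover.png',np.hstack([a,b])[:,:,::-1])"
```

```text
time_s: 14.8
tcp_pos: [0.5138, 0.1279, 0.1712]
ee_rot: [[-0.194, -0.959, 0.205], [-0.919, 0.104, -0.381], [0.344, -0.262, -0.901]]
wrist_force: [0.3, 0.0, -0.6]
gripper_width: 0.455
time_s: 15.22
tcp_pos: [0.5242, 0.0404, 0.1804]
ee_rot: [[-0.359, -0.846, 0.393], [-0.884, 0.174, -0.434], [0.299, -0.503, -0.811]]
wrist_force: [-0.0, -0.4, 0.4]
gripper_width: 0.45
time_s: 15.63
tcp_pos: [0.5259, 0.0423, 0.1819]
ee_rot: [[-0.359, -0.846, 0.394], [-0.885, 0.174, -0.433], [0.298, -0.504, -0.811]]
wrist_force: [-0.1, 0.5, -1.1]
gripper_width: 0.452
vane in deck [  7.6  11.7 108.9]
t 15.63 tcp [0.5259 0.0423 0.1819] total mm [-9.3  6.9 59.3] deg [-0.27 -0.08  0.05] F [-0.1  0.5 -1.1] w 3.93
[ 34.3   9.7 -48.5  58.3 -42.9 -99.4]
```

View pics/hover.png

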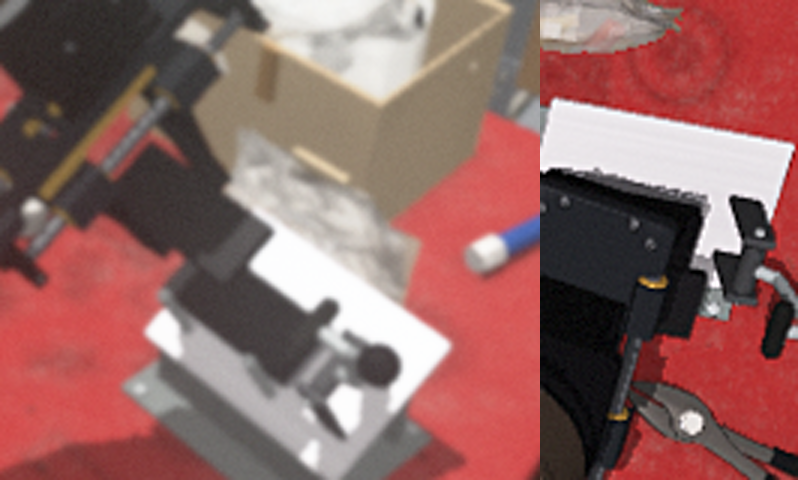

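```bash
python3 -m jog '[[-0.3,0.2,1.2,-0.2,0,0],[-0.2,0.2,1.2,-0.1,0,0],[-0.2,0.2,1.2,0,0,0],[-0.2,0.1,1.2,0,0,0],[0,0,1.1,0,0,0]]'
python3 -m jog '[[0,0,0,0,0,0],[0,0,0,0,0,0],[0,0,0,0,0,0],[0,0,0,0,0,0],[0,0,0,0,0,0]]'
python3 -c "
from h import *
where();plan(put(1,0,28),TA(20),0);print(np.round(sense()['joints'],1))
S=capture('scene');T=capture('top')
a=cv2.resize(S['frame'][180:340,320:500],None,fx=3,fy=3,interpolation=cv2.INTER_CUBIC)
b=cv2.resize(T['frame'][160:320,390:476],None,fx=3,fy=3,interpolation=cv2.INTER_CUBIC)
cv2.imwrite('pics/hover2.png',np.hstack([a,b])[:,:,::-1])"
```

```text
time_s: 16.15
tcp_pos: [0.5459, 0.0254, 0.127]
ee_rot: [[-0.358, -0.849, 0.389], [-0.885, 0.175, -0.432], [0.298, -0.499, -0.814]]
wrist_force: [1.2, -0.6, -0.5]
gripper_width: 0.452
time_s: 16.57
tcp_pos: [0.5458, 0.0254, 0.1285]
ee_rot: [[-0.359, -0.848, 0.39], [-0.885, 0.176, -0.432], [0.297, -0.5, -0.813]]
wrist_force: [-0.6, 0.1, -0.7]
gripper_width: 0.453
vane in deck [ 0.8 -0.8 51.2]
t 16.57 tcp [0.5458 0.0254 0.1285] total mm [-8.7 -0.2 21.5] deg [-0.03 -0.08  0.01] F [-0.6  0.1 -0.7] w 3.94
[  26.2   15.   -52.    73.   -35.8 -109.3]
```

View pics/hover2.png

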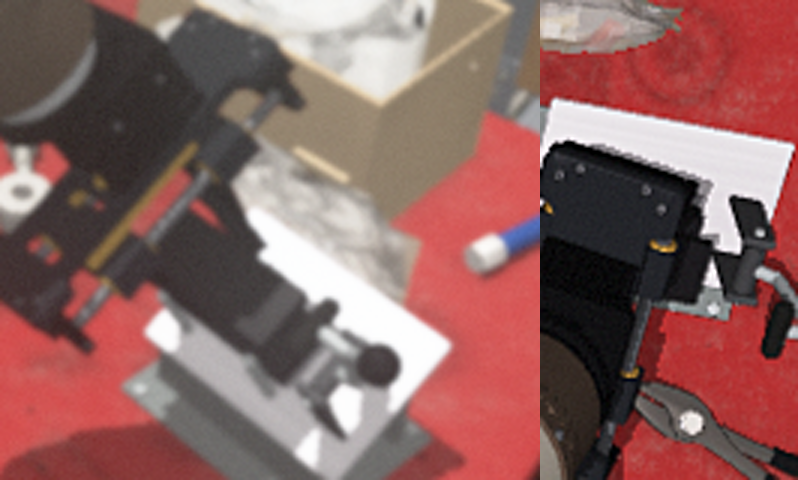

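```bash
python3 -m jog '[[-0.2,0,0.5,0,0,0],[-0.2,0,0.5,0,0,0],[-0.2,0,0.5,0,0,0],[-0.2,0,0.5,0,0,0],[0,0,0.1,0,0,0]]'
python3 -m jog '[[0,0,0,0,0,0],[0,0,0,0,0,0],[0,0,0,0,0,0],[0,0,0,0,0,0],[0,0,0,0,0,0]]'
python3 -c "
from h import *
where();plan(put(1,0,20),TA(20),0);print(np.round(sense()['joints'],1))
S=capture('scene');T=capture('top')
a=cv2.resize(S['frame'][240:350,355:480],None,fx=5.4,fy=5.4,interpolation=cv2.INTER_CUBIC)
cv2.imwrite('pics/h3s.png',a[:,:,::-1])
a=cv2.resize(T['frame'][185:270,372:480],None,fx=7,fy=7,interpolation=cv2.INTER_CUBIC)
cv2.imwrite('pics/h3t.png',a[:,:,::-1])"
```

```text
time_s: 17.08
tcp_pos: [0.5566, 0.0224, 0.1072]
ee_rot: [[-0.359, -0.849, 0.387], [-0.884, 0.176, -0.433], [0.299, -0.498, -0.814]]
wrist_force: [-0.4, 0.1, -0.8]
gripper_width: 0.455
time_s: 17.5
tcp_pos: [0.5566, 0.0228, 0.1086]
ee_rot: [[-0.36, -0.848, 0.389], [-0.884, 0.176, -0.433], [0.298, -0.5, -0.813]]
wrist_force: [0.9, -0.5, -0.2]
gripper_width: 0.45
vane in deck [ 0.4 -1.1 28.4]
t 17.5 tcp [0.5566 0.0228 0.1086] total mm [-3.9 -0.6  7.5] deg [ 0.02 -0.13  0.01] F [ 0.9 -0.5 -0.2] w 3.92
[  23.3   17.5  -52.3   79.1  -34.2 -113.5]
```

View pics/h3s.png

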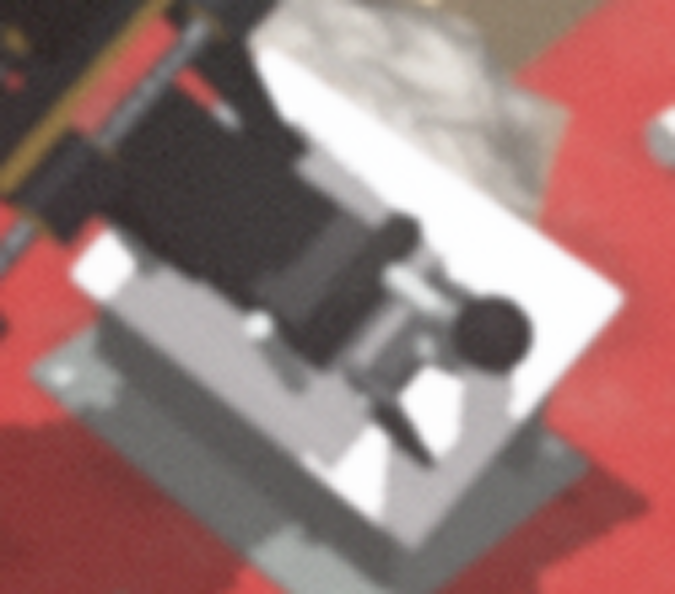

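View pics/h3t.png

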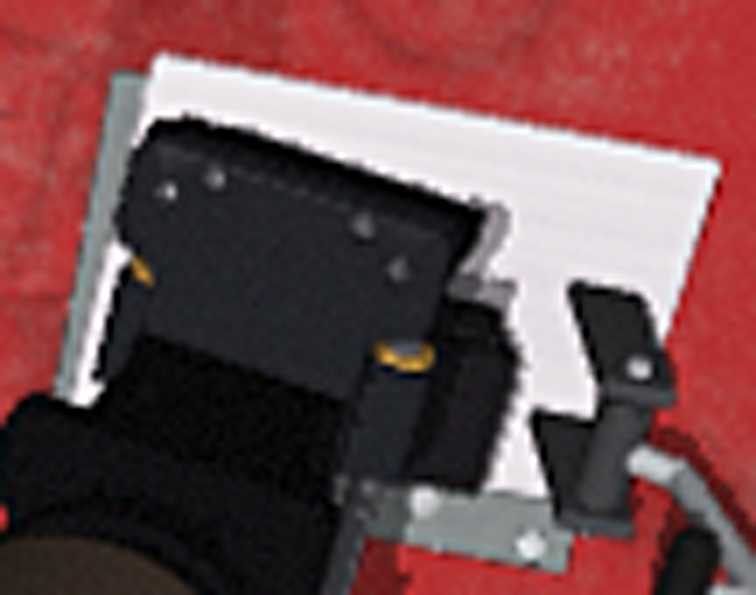

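```bash
python3 -c "
from h import *
S=capture('scene');T=capture('top')
for n,d in (('pile NR',(-20,-45,20)),('pile FR',(20,-45,20)),('vane NRtop',(-20,-46,38.4)),('FRtop',(20,-46,38.4)),('NRbot',(-20,-46,28.4)),('FRbot',(20,-46,28.4))):
  p=dk(*d);a=proj(T,p)[0];b=proj(S,p)[0]
  print(n,'T',np.round((a+.5-[372,185])*7),'S',np.round((b+.5-[355,240])*5.4))"
```

```text
pile NR T [471. 470.] S [310. 349.]
pile FR T [512. 333.] S [394. 250.]
vane NRtop T [483. 503.] S [299. 330.]
FRtop T [525. 365.] S [384. 230.]
NRbot T [478. 485.] S [306. 341.]
FRbot T [520. 347.] S [391. 242.]
```

```bash
cat >> h.py <<'E'
def deckhit(c,uv,z):
    o,d=ray(c,uv);n=D[:,2];s=(n@(O+D[:,2]*z/1000-o))/(n@d);return (o+s*d-O)@D*1000
E
python3 - <<'E'
from h import *
T=capture('top');S=capture('scene')
def redge(im,rows,u0,u1):
    out=[]
    for v in rows:
        g=np.diff(im[v,u0:u1].max(1).astype(float));k=int(np.argmax(g));q=0
        if 0<k<len(g)-1:
            a,b,c=g[k-1:k+2];q=.5*(a-c)/(a-2*b+c)
        out.append((u0+k+.5+q,v))
    return out
a=cv2.imread('pics/open2t.png')[:,:,::-1]
for n,im,z in(('pile',a,20),('vane',T['frame'],38.4)):
    print(n,[np.round(deckhit(T,e,z),1).tolist()[:2] for e in redge(im,range(236,249,2),434,450)])
E
```

```text
pile [[11.9, -44.9], [7.9, -44.8], [3.8, -44.7], [-0.3, -44.8], [-4.3, -45.2], [-8.3, -45.2], [-12.6, -44.8]]
vane [[20.9, -45.1], [17.0, -45.0], [13.3, -46.4], [9.1, -45.6], [5.0, -45.1], [1.2, -46.1], [-3.0, -45.3]]
```

```bash
python3 -m jog '[[-0.15,0,0.3,0,0,0],[-0.15,-0.05,0.2,0,0,0],[0,0,0,0,0,0],[0,0,0,0,0,0],[0,0,0,0,0,0]]'
python3 -c "
from h import *
where();plan(put(0.7,-0.3,20),TA(20),0)"
python3 -m jog '[[-0.05,0,0.1,0,0,0],[0,0,0,0,0,0],[0,0,0,0,0,0],[0,0,0,0,0,0],[0,0,0,0,0,0]]'
python3 -c "
from h import *
where();plan(put(0.7,-0.3,20),TA(20),0)"
```

```text
time_s: 18.22
tcp_pos: [0.56, 0.023, 0.1035]
ee_rot: [[-0.36, -0.848, 0.389], [-0.884, 0.177, -0.433], [0.299, -0.499, -0.813]]
wrist_force: [-0.0, 0.2, 0.4]
gripper_width: 0.452
vane in deck [ 0.8 -0.3 22.3]
t 18.22 tcp [0.56   0.023  0.1035] total mm [-0.8  0.1  2.2] deg [ 0.05 -0.16  0.01] F [-0.   0.2  0.4] w 3.93
time_s: 18.63
tcp_pos: [0.5605, 0.0231, 0.1027]
ee_rot: [[-0.36, -0.848, 0.389], [-0.884, 0.176, -0.433], [0.298, -0.499, -0.813]]
wrist_force: [0.6, -0.9, -0.7]
gripper_width: 0.454
vane in deck [ 0.8 -0.  21.4]
t 18.63 tcp [0.5605 0.0231 0.1027] total mm [-0.2  0.1  1.4] deg [ 0.04 -0.15  0.01] F [ 0.6 -0.9 -0.7] w 3.95
```

```bash
python3 -m jog '[[-0.03,0,0.07,0,0,0],[0,0,0,0,0,0],[0,0,0,0,0,0],[0,0,0,0,0,0],[0,0,0,0,0,0]]'
python3 -c "
from h import *
where();print(D[:,2]@sense()['wrist_force'],sense()['effort'].round(2))"
python3 -m jog '[[-0.03,0,0.07,0,0,0],[0,0,0,0,0,0],[0,0,0,0,0,0],[0,0,0,0,0,0],[0,0,0,0,0,0]]'
python3 -c "
from h import *
where();print(D[:,2]@sense()['wrist_force'],sense()['effort'].round(2))"
```

```text
time_s: 19.05
tcp_pos: [0.5609, 0.0231, 0.102]
ee_rot: [[-0.36, -0.848, 0.389], [-0.884, 0.176, -0.433], [0.298, -0.499, -0.813]]
wrist_force: [-0.0, -0.3, -0.5]
gripper_width: 0.452
vane in deck [ 0.8  0.  20.6]
-0.4790619597902629 [ -0.   -28.65  11.46   0.68  -1.17   0.03]
time_s: 19.47
tcp_pos: [0.5613, 0.023, 0.1016]
ee_rot: [[-0.36, -0.848, 0.389], [-0.884, 0.176, -0.433], [0.298, -0.5, -0.813]]
wrist_force: [-2.9, 0.3, 2.7]
gripper_width: 0.452
vane in deck [ 0.9  0.  20. ]
3.7689349996927213 [ -0.62 -26.98  11.65   0.62  -0.96   0.03]
```

Contact at 3.8 N with the vane at deck z = 20.0. A look before letting go.

```bash
python3 -c "
from h import *
S=capture('scene');T=capture('top')
a=cv2.resize(S['frame'][240:340,365:450],None,fx=4.7,fy=4.7,interpolation=cv2.INTER_CUBIC)
b=cv2.resize(T['frame'][190:290,385:455],None,fx=4.7,fy=4.7,interpolation=cv2.INTER_CUBIC)
cv2.imwrite('pics/laid.png',np.hstack([a,b])[:,:,::-1])"
```

```text
(no output)
```

View pics/laid.png

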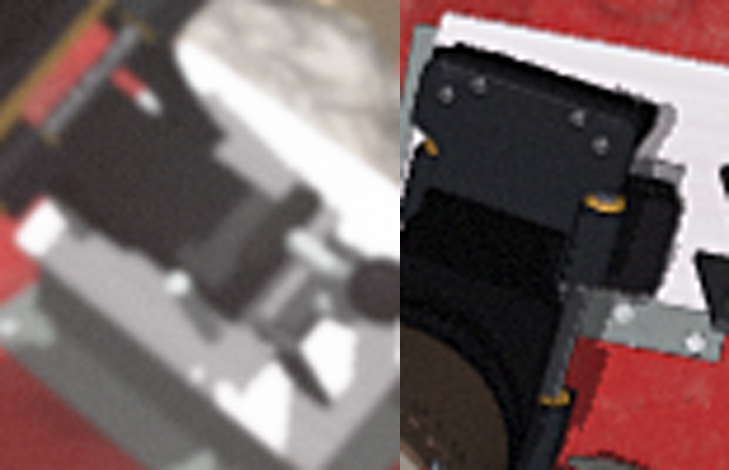

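The vane's ends line up with the pile at (225,315) and (680,200). Opening and withdrawing.

```bash
python3 -m jog '[[0,0,0,0,0,0],[0,0,0,0,0,0],[0,0,0,0,0,0],[0,0,0,0,0,0],[0,0,0,0,0,0]]' 5.2
python3 -m jog '[[0,0,0,0,0,0],[0,0,-0.3,0,0,0],[0,0,-0.8,0,0,0],[0,0,-1.5,0,0,0],[0,0,-2,0,0,0]]'
python3 -c "
from h import *
where();s=sense();print(s['gripper_width']*8.7)
R=TA(30);g=arm(1.75)+.019*R[:,2];print('ball',arm(1.75))
plan(g-.08*R[:,2],R,10)"
```

```text
time_s: 19.98
tcp_pos: [0.5614, 0.023, 0.1012]
ee_rot: [[-0.36, -0.848, 0.389], [-0.884, 0.177, -0.433], [0.298, -0.499, -0.813]]
wrist_force: [0.7, 0.2, 0.1]
gripper_width: 0.593
time_s: 20.4
tcp_pos: [0.5425, 0.0421, 0.1382]
ee_rot: [[-0.36, -0.849, 0.386], [-0.883, 0.177, -0.434], [0.3, -0.497, -0.814]]
wrist_force: [0.0, -0.2, 0.5]
gripper_width: 0.595
vane in deck [-0.1 14.8 62.9]
5.175581807925771
ball [ 0.48214875 -0.09134172  0.1936729 ]
t 20.4 tcp [0.5425 0.0421 0.1382] total mm [145.9   0.2 -70.6] deg [0.18 9.72 0.04] F [ 0.  -0.2  0.5] w 5.18
[1.46, 0.0, -0.71, 0.02, 0.97, 0.0]
[1.47, 0.0, -0.68, 0.02, 0.97, 0.0]
[1.48, 0.0, -0.66, 0.02, 0.97, 0.0]
[1.49, 0.0, -0.63, 0.02, 0.97, 0.0]
[1.5, 0.0, -0.61, 0.02, 0.97, 0.0]
[1.51, 0.0, -0.58, 0.02, 0.97, 0.0]
[1.52, 0.0, -0.55, 0.02, 0.97, 0.0]
[1.53, 0.0, -0.53, 0.02, 0.97, 0.0]
[1.54, -0.0, -0.5, 0.02, 0.97, 0.0]
[1.55, -0.0, -0.48, 0.02, 0.97, 0.0]
```

```bash
python3 -m jog '[[0,0,-2.5,0,2,0],[0,0,-2.5,0,2,0],[0,0,-2.5,0,2,0],[0,0,-2.5,0,2,0],[0,0,-2,0,2,0]]' 4.6
python3 -c "
from h import *
S=capture('scene');T=capture('top')
a=cv2.resize(S['frame'][240:350,355:480],None,fx=5.4,fy=5.4,interpolation=cv2.INTER_CUBIC)
cv2.imwrite('pics/r3s.png',a[:,:,::-1])
a=cv2.resize(T['frame'][185:295,372:520],None,fx=5.4,fy=5.4,interpolation=cv2.INTER_CUBIC)
cv2.imwrite('pics/r3t.png',a[:,:,::-1])
for q in(1.7,1.75):
  p=arm(q);print(np.round((proj(S,p)[0]+.5-[355,240])*5.4),np.round((proj(T,p)[0]+.5-[372,185])*5.4))
R=TA(30);g=arm(1.75)+.019*R[:,2]
plan(g-.08*R[:,2],R,0)"
```

```text
time_s: 20.82
tcp_pos: [0.499, 0.1033, 0.2353]
ee_rot: [[-0.422, -0.848, 0.321], [-0.796, 0.177, -0.579], [0.434, -0.5, -0.749]]
wrist_force: [0.9, -0.1, 0.3]
gripper_width: 0.531
[480. 315.] [675. 524.]
[496. 329.] [689. 523.]
t 20.92 tcp [0.5008 0.1056 0.2356] total mm [146.9   2.3  77.7] deg [-0.14  0.19  0.01] F [-0.1  0.  -0.5] w 4.6
```

View pics/r3s.png

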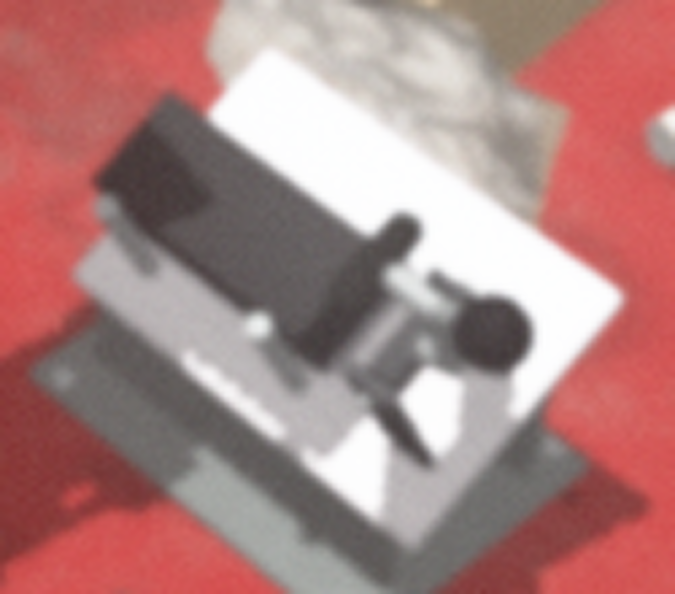

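View pics/r3t.png

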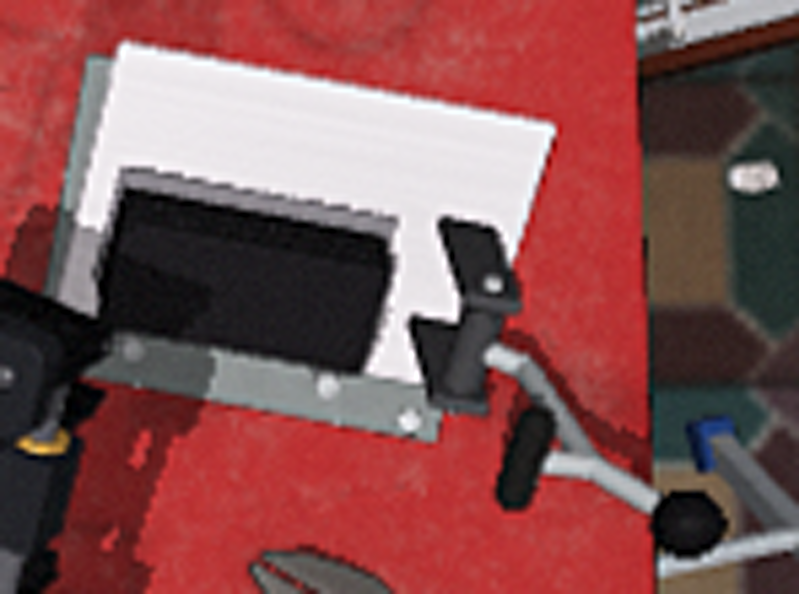

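The new vane lies square on the pile. The ball is at scene crop (493,333), which matches joint 1.75. Going to the ball.

```bash
python3 -m jog '[[3,0.1,1.5,0,0,0],[3,0.1,1.5,0,0,0],[3,0,1.5,0,0,0],[3,0,1.5,0,0.2,0],[2.7,0,1.8,0,0,0]]' 4.6
python3 -m jog '[[0,0,0,0,0,0],[0,0,0,0,0,0],[0,0,0,0,0,0],[0,0,0,0,0,0],[0,0,0,0,0,0]]'
python3 -c "
from h import *
R=TA(30);g=arm(1.75)+.019*R[:,2]
plan(g,R,0);print(sense()['joints'].round(1))"
```

```text
time_s: 21.33
tcp_pos: [0.4596, -0.0618, 0.2377]
ee_rot: [[-0.422, -0.849, 0.318], [-0.794, 0.176, -0.582], [0.438, -0.499, -0.748]]
wrist_force: [0.8, 0.4, 0.4]
gripper_width: 0.532
time_s: 21.75
tcp_pos: [0.4616, -0.0591, 0.2381]
ee_rot: [[-0.422, -0.849, 0.32], [-0.794, 0.175, -0.582], [0.438, -0.499, -0.748]]
wrist_force: [0.1, 0.3, 0.5]
gripper_width: 0.53
t 21.75 tcp [ 0.4616 -0.0591  0.2381] total mm [-2.6 -0.9 77.6] deg [ 0.01 -0.31  0.08] F [0.1 0.3 0.5] w 4.61
[ 32.5   1.3 -51.5  53.7 -55.3 -91.5]
```

```bash
python3 -m jog '[[-0.1,-0.1,1.6,0,0,0],[-0.1,0,1.6,0,0,0],[-0.1,0,1.6,0,0,0],[0,0,1.5,0,0,0],[0,0,1.3,0,0,0]]' 4.6
python3 -m jog '[[0,0,0,0,0,0],[0,0,0,0,0,0],[0,0,0,0,0,0],[0,0,0,0,0,0],[0,0,0,0,0,0]]' 
python3 -c "
from h import *
ang();R=TA(30);g=arm(1.75)+.019*R[:,2]
plan(g,R,0)
S=capture('scene');T=capture('top')
a=cv2.resize(S['frame'][240:340,385:470],None,fx=4.7,fy=4.7,interpolation=cv2.INTER_CUBIC)
b=cv2.resize(T['frame'][220:320,445:525],None,fx=4.7,fy=4.7,interpolation=cv2.INTER_CUBIC)
cv2.imwrite('pics/b3.png',np.hstack([a,b])[:,:,::-1])"
```

```text
time_s: 22.17
tcp_pos: [0.4881, -0.1013, 0.1795]
ee_rot: [[-0.421, -0.849, 0.319], [-0.794, 0.175, -0.582], [0.438, -0.498, -0.748]]
wrist_force: [0.5, 0.3, 0.3]
gripper_width: 0.53
time_s: 22.58
tcp_pos: [0.4879, -0.1012, 0.1813]
ee_rot: [[-0.422, -0.848, 0.321], [-0.794, 0.175, -0.582], [0.437, -0.5, -0.747]]
wrist_force: [0.0, -0.1, -0.2]
gripper_width: 0.529
deck [   0.4 -126.1  133.1] q 1.733 r 111.5 F [ 0.  -0.1 -0.2]
t 22.58 tcp [ 0.4879 -0.1012  0.1813] total mm [-0.1  0.4  2.2] deg [-0.05 -0.27  0.02] F [ 0.  -0.1 -0.2] w 4.6
```

View pics/b3.png

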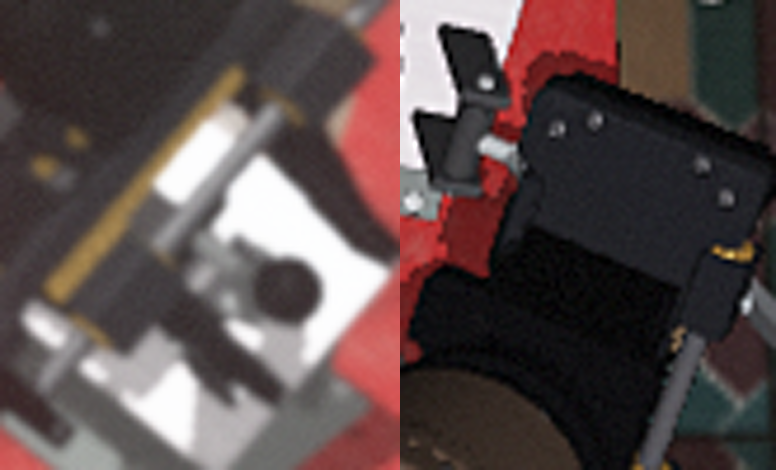

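```bash
python3 -m jog '[[0,0,0.2,0,0,0],[0,0,0,0,0,0],[0,0,0,0,0,0],[0,0,0,0,0,0],[0,0,0,0,0,0]]' 1.5
python3 -m jog '[[0,0,0,0,0,0],[0,0,0,0,0,0],[0,0,0,0,0,0],[0,0,0,0,0,0],[0,0,0,0,0,0]]' 
python3 - <<'E'
from h import *
ang();print(sense()['gripper_width']*8.7)
R=TA(30);prev=arm(1.74)
for q in list(np.arange(1.66,.2,-.08)):
    x=arm(q);print(round(q,2),np.round((x-prev)@R*100,2));prev=x
E
```

```text
time_s: 23.1
tcp_pos: [0.4878, -0.1033, 0.1789]
ee_rot: [[-0.423, -0.848, 0.319], [-0.793, 0.177, -0.582], [0.438, -0.499, -0.748]]
wrist_force: [-5.2, 2.4, 0.8]
gripper_width: 0.241
time_s: 23.52
tcp_pos: [0.4877, -0.1033, 0.1789]
ee_rot: [[-0.422, -0.849, 0.319], [-0.794, 0.176, -0.582], [0.438, -0.499, -0.748]]
wrist_force: [-3.5, 2.3, -1.0]
gripper_width: 0.227
deck [  -0.5 -128.1  130.9] q 1.759 r 110.5 F [-3.5  2.3 -1. ]
1.9728031783195958
1.66 [-0.5  -0.   -0.73]
1.58 [-0.56 -0.   -0.68]
1.5 [-0.61 -0.   -0.64]
1.42 [-0.66  0.   -0.59]
1.34 [-0.7  -0.   -0.53]
1.26 [-0.75  0.   -0.47]
1.18 [-0.78 -0.   -0.41]
1.1 [-0.81  0.   -0.35]
1.02 [-0.84 -0.   -0.28]
0.94 [-0.86  0.   -0.21]
0.86 [-0.87  0.   -0.15]
0.78 [-0.88 -0.   -0.08]
0.7 [-0.88  0.   -0.01]
0.62 [-0.88 -0.    0.07]
0.54 [-0.87 -0.    0.14]
0.46 [-0.86  0.    0.2 ]
0.38 [-0.84 -0.    0.27]
0.3 [-0.82  0.    0.34]
0.22 [-0.79  0.    0.4 ]
```

Gripped (1.97 cm, as before). Swinging down.

```bash
python3 -m jog '[[-0.5,0,-0.75,0,0,0],[-0.55,0,-0.7,0,0,0],[-0.6,0,-0.65,0,0,0],[-0.65,0,-0.6,0,0,0],[-0.7,0,-0.55,0,0,0]]'
python3 -c "
from h import *
q=ang();plan(arm(1.34)+.019*TA(30)[:,2],TA(30),0)"
python3 -m jog '[[-0.75,0,-0.45,0,0,0],[-0.8,0,-0.4,0,0,0],[-0.8,0,-0.35,0,0,0],[-0.85,0,-0.3,0,0,0],[-0.85,0,-0.2,0,0,0]]'
python3 -c "
from h import *
q=ang();plan(arm(.94)+.019*TA(30)[:,2],TA(30),0)"
```

```text
time_s: 23.93
tcp_pos: [0.4901, -0.0603, 0.1899]
ee_rot: [[-0.423, -0.848, 0.318], [-0.793, 0.177, -0.582], [0.438, -0.499, -0.748]]
wrist_force: [2.7, -1.2, -4.1]
gripper_width: 0.226
deck [ -0.5 -85.5 143.7] q 1.353 r 110.2 F [ 2.7 -1.2 -4.1]
t 23.93 tcp [ 0.4901 -0.0603  0.1899] total mm [-1.2 -0.6 -1. ] deg [ 0.1  -0.36  0.01] F [ 2.7 -1.2 -4.1] w 1.96
time_s: 24.35
tcp_pos: [0.5022, -0.0177, 0.185]
ee_rot: [[-0.423, -0.848, 0.319], [-0.794, 0.176, -0.582], [0.438, -0.499, -0.748]]
wrist_force: [-2.9, -0.0, -1.7]
gripper_width: 0.224
deck [ -0.4 -41.4 137.8] q 0.945 r 109.1 F [-2.9 -0.  -1.7]
t 24.35 tcp [ 0.5022 -0.0177  0.185 ] total mm [-0.4 -0.4 -1.3] deg [ 0.05 -0.35  0.03] F [-2.9 -0.  -1.7] w 1.95
```

```bash
python3 -m jog '[[-0.9,0,-0.2,0,0,0],[-0.9,0,-0.15,0,0,0],[-0.9,0,-0.05,0,0,0],[-0.9,0,0.05,0,0,0],[-0.85,0,0.1,0,0,0]]'
python3 -c "
from h import *
q=ang();plan(arm(.3)+.019*TA(30)[:,2],TA(30),0)
prev=arm(.54)
for q in (.46,.38,.3,.24,.2,.17,.15,.13):
    x=arm(q);print(round(q,2),np.round((x-prev)@TA(30)*100,2));prev=x"
```

```text
time_s: 24.77
tcp_pos: [0.52, 0.0173, 0.1667]
ee_rot: [[-0.425, -0.849, 0.316], [-0.791, 0.178, -0.586], [0.441, -0.498, -0.747]]
wrist_force: [5.9, -9.3, -5.8]
gripper_width: 0.224
deck [ -0.5  -3.4 116.8] q 0.545 r 109.4 F [ 5.9 -9.3 -5.8]
t 24.77 tcp [0.52   0.0173 0.1667] total mm [-26.1  -0.6   7.1] deg [ 0.14 -0.61 -0.01] F [ 5.9 -9.3 -5.8] w 1.95
0.46 [-0.86  0.    0.2 ]
0.38 [-0.84 -0.    0.27]
0.3 [-0.82 -0.    0.34]
0.24 [-0.59  0.    0.3 ]
0.2 [-0.38 -0.    0.22]
0.17 [-0.28  0.    0.17]
0.15 [-0.19  0.    0.12]
0.13 [-0.18 -0.    0.12]
```

```bash
python3 -m jog '[[0,0,0,0,0,0],[0,0,0,0,0,0],[0,0,0,0,0,0],[0,0,0,0,0,0],[0,0,0,0,0,0]]'
python3 -c "
from h import *
q=ang();f=sense()['wrist_force'];print('F deck',(f@D).round(1));plan(arm(.54)+.019*TA(30)[:,2],TA(30),0)"
```

```text
time_s: 25.18
tcp_pos: [0.5199, 0.0171, 0.1669]
ee_rot: [[-0.424, -0.849, 0.316], [-0.791, 0.178, -0.585], [0.44, -0.498, -0.747]]
wrist_force: [4.8, -7.4, -5.2]
gripper_width: 0.231
deck [ -0.4  -3.6 117. ] q 0.548 r 109.5 F [ 4.8 -7.4 -5.2]
F deck [ 2.8 -6.2 -7.6]
t 25.18 tcp [0.5199 0.0171 0.1669] total mm [-1.2 -0.5 -0.7] deg [ 0.13 -0.57 -0.01] F [ 4.8 -7.4 -5.2] w 2.01
```

```bash
python3 -m jog '[[-0.6,0,0.2,0,0,0],[-0.6,0,0.25,0,0,0],[-0.6,0,0.25,0,0,0],[-0.5,0,0.25,0,0,0],[-0.1,0,0.05,0,0,0]]'
python3 -m jog '[[0,0,0,0,0,0],[0,0,0,0,0,0],[0,0,0,0,0,0],[0,0,0,0,0,0],[0,0,0,0,0,0]]'
python3 -c "
from h import *
q=ang();f=sense()['wrist_force'];print('F deck',(f@D).round(1));
for t in(.2,.15,.13):plan(arm(t)+.019*TA(30)[:,2],TA(30),0)"
```

```text
time_s: 25.6
tcp_pos: [0.5342, 0.0329, 0.1487]
ee_rot: [[-0.421, -0.849, 0.32], [-0.794, 0.175, -0.582], [0.438, -0.499, -0.748]]
wrist_force: [-4.1, 2.6, -0.7]
gripper_width: 0.23
time_s: 26.02
tcp_pos: [0.5334, 0.0322, 0.1498]
ee_rot: [[-0.422, -0.848, 0.32], [-0.795, 0.176, -0.581], [0.437, -0.5, -0.748]]
wrist_force: [-3.5, 3.3, -1.6]
gripper_width: 0.231
deck [-0.2 13.8 97.2] q 0.305 r 108.9 F [-3.5  3.3 -1.6]
F deck [-4.4  2.5  0.7]
t 26.02 tcp [0.5334 0.0322 0.1498] total mm [-11.   -0.2   4. ] deg [ 0.01 -0.25  0.04] F [-3.5  3.3 -1.6] w 2.01
t 26.02 tcp [0.5334 0.0322 0.1498] total mm [-15.7  -0.2   6.9] deg [ 0.01 -0.25  0.04] F [-3.5  3.3 -1.6] w 2.01
t 26.02 tcp [0.5334 0.0322 0.1498] total mm [-17.5  -0.2   8.2] deg [ 0.01 -0.25  0.04] F [-3.5  3.3 -1.6] w 2.01
```

```bash
python3 -m jog '[[-0.35,0,0.15,0,0,0],[-0.35,0,0.15,0,0,0],[-0.3,0,0.15,0,0,0],[-0.2,0,0.1,0,0,0],[-0.1,0,0.1,0,0,0]]'
python3 -m jog '[[0,0,0,0,0,0],[0,0,0,0,0,0],[0,0,0,0,0,0],[0,0,0,0,0,0],[0,0,0,0,0,0]]'
python3 -c "
from h import *
q=ang();f=sense()['wrist_force'];print('F deck',(f@D).round(1));
S=capture('scene');a=cv2.resize(S['frame'][240:350,355:480],None,fx=5.4,fy=5.4,interpolation=cv2.INTER_CUBIC)
cv2.imwrite('pics/low1.png',a[:,:,::-1])"
```

```text
time_s: 26.43
tcp_pos: [0.5412, 0.0383, 0.1388]
ee_rot: [[-0.422, -0.848, 0.319], [-0.794, 0.176, -0.582], [0.438, -0.499, -0.748]]
wrist_force: [-4.3, 2.0, -1.6]
gripper_width: 0.229
time_s: 26.85
tcp_pos: [0.541, 0.0381, 0.1392]
ee_rot: [[-0.423, -0.848, 0.319], [-0.794, 0.176, -0.582], [0.438, -0.499, -0.748]]
wrist_force: [-4.7, 2.5, -1.6]
gripper_width: 0.229
deck [-0.2 21.2 84.9] q 0.173 r 108.8 F [-4.7  2.5 -1.6]
F deck [-5.2  1.5  1.1]
```

View pics/low1.png

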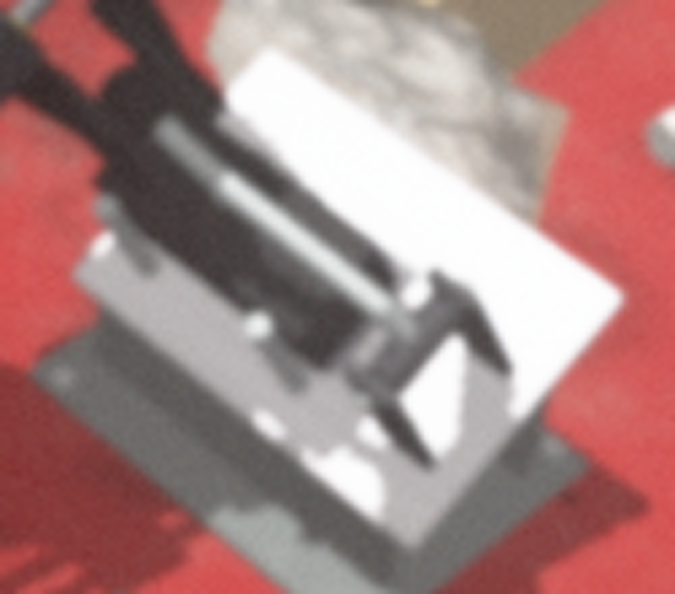

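```bash
for i in 1; do :; done; python3 -m jog '[[-0.1,0,0.06,0,0,0],[-0.04,0,0.03,0,0,0],[0,0,0,0,0,0],[0,0,0,0,0,0],[0,0,0,0,0,0]]' | grep time
python3 -c "
from h import *
q=ang();f=sense()['wrist_force'];print('F deck',(f@D).round(1))"
python3 -m jog '[[-0.1,0,0.06,0,0,0],[-0.04,0,0.03,0,0,0],[0,0,0,0,0,0],[0,0,0,0,0,0],[0,0,0,0,0,0]]' | grep time
python3 -c "
from h import *
q=ang();f=sense()['wrist_force'];print('F deck',(f@D).round(1))"
```

```text
time_s: 27.32
deck [-0.2 21.9 83.3] q 0.157 r 108.7 F [-4.7  2.3 -0.7]
F deck [-4.7  1.3  1.9]
time_s: 27.73
deck [-0.2 22.6 81.8] q 0.142 r 108.7 F [-3.8  1.7 -2. ]
F deck [-4.5  0.9  0.3]
```

```bash
python3 -m jog '[[-0.07,0,0.04,0,0,0],[0,0,0,0,0,0],[0,0,0,0,0,0],[0,0,0,0,0,0],[0,0,0,0,0,0]]' | grep time
python3 -c "
from h import *
q=ang();f=sense()['wrist_force'];print('F deck',(f@D).round(1))"
python3 -m jog '[[-0.07,0,0.04,0,0,0],[0,0,0,0,0,0],[0,0,0,0,0,0],[0,0,0,0,0,0],[0,0,0,0,0,0]]' | grep time
python3 -c "
from h import *
q=ang();f=sense()['wrist_force'];print('F deck',(f@D).round(1))"
```

```text
time_s: 28.15
deck [-0.2 23.  81.1] q 0.135 r 108.7 F [-4.3  2.1 -1.9]
F deck [-5.   1.2  0.7]
time_s: 28.57
deck [-0.2 23.2 80.7] q 0.131 r 108.7 F [-6.4  2.1 -1.1]
F deck [-6.3  0.8  2.4]
```

```bash
python3 -m jog '[[-0.05,0,0.03,0,0,0],[0,0,0,0,0,0],[0,0,0,0,0,0],[0,0,0,0,0,0],[0,0,0,0,0,0]]' | grep time
python3 -c "
from h import *
q=ang();f=sense()['wrist_force'];print('F deck',(f@D).round(1))
S=capture('scene');a=cv2.resize(S['frame'][240:350,355:480],None,fx=5.4,fy=5.4,interpolation=cv2.INTER_CUBIC)
cv2.imwrite('pics/low2.png',a[:,:,::-1])"
```

```text
time_s: 28.98
deck [-0.2 23.4 80.3] q 0.127 r 108.7 F [-6.1  2.3 -0.3]
F deck [-5.8  1.   3. ]
```

View pics/low2.png

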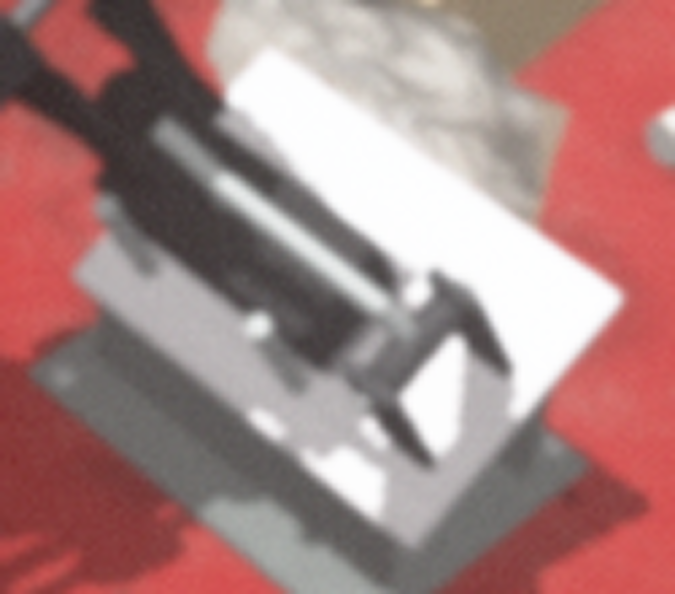

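The foot is resting (q ≈ 0.127, ~3 N). Letting go and withdrawing.

```bash
python3 -m jog '[[0,0,0,0,0,0],[0,0,0,0,0,0],[0,0,0,0,0,0],[0,0,0,0,0,0],[0,0,0,0,0,0]]' 4.6
python3 -m jog '[[0,0,0,0,0,0],[0,0,-0.3,0,0,0],[0,0,-1,0,0,0],[0,0,-2,0,0,0],[0,0,-3,0,0,0]]'
python3 -m jog '[[0,0,-3,0,0,0],[0,0,-3,0,0,0],[0,0,-3,0,0,0],[0,0,-2,0,0,0],[0,0,0,0,0,0]]'
python3 - <<'E'
from h import *
S=capture('scene');T=capture('top')
for n,c in(('t',T),('s',S)):cv2.imwrite(f'pics/fin{n}.png',c['frame'][:,:,::-1])
a=cv2.resize(S['frame'][240:350,355:480],None,fx=5.4,fy=5.4,interpolation=cv2.INTER_CUBIC)
cv2.imwrite('pics/f_s.png',a[:,:,::-1])
a=cv2.resize(T['frame'][185:270,372:480],None,fx=7,fy=7,interpolation=cv2.INTER_CUBIC)
cv2.imwrite('pics/f_t.png',a[:,:,::-1])
for q in(.0,.13):
  p=arm(q);print(np.round((proj(S,p)[0]+.5-[355,240])*5.4),np.round((proj(T,p)[0]+.5-[372,185])*7))
k=T['frame'].max(2)<95
for k in cv2.findContours(k.astype(np.uint8)[270:315,210:265],cv2.RETR_EXTERNAL,cv2.CHAIN_APPROX_NONE)[0]:
    if cv2.contourArea(k)>400: print(cv2.minAreaRect(k),cast(T,[np.array(cv2.minAreaRect(k)[0])+[210,270]],.01))
E
```

```text
time_s: 29.45
tcp_pos: [0.5445, 0.0402, 0.1355]
ee_rot: [[-0.423, -0.848, 0.32], [-0.794, 0.177, -0.582], [0.437, -0.5, -0.747]]
wrist_force: [0.9, 0.0, -0.0]
gripper_width: 0.491
time_s: 29.87
tcp_pos: [0.5225, 0.0753, 0.1812]
ee_rot: [[-0.423, -0.85, 0.314], [-0.791, 0.177, -0.585], [0.442, -0.497, -0.747]]
wrist_force: [0.7, 0.8, 0.5]
gripper_width: 0.531
time_s: 30.28
tcp_pos: [0.4895, 0.1446, 0.2677]
ee_rot: [[-0.422, -0.846, 0.325], [-0.798, 0.176, -0.577], [0.431, -0.503, -0.749]]
wrist_force: [0.3, 0.5, -0.4]
gripper_width: 0.532
[134. 107.] [215. 431.]
[134.  99.] [239. 459.]
((29.327999114990234, 20.804000854492188), (21.197927474975586, 32.02050018310547), 79.69515228271484) [[0.47131106 0.35009149 0.01      ]]
```

View pics/f_s.png

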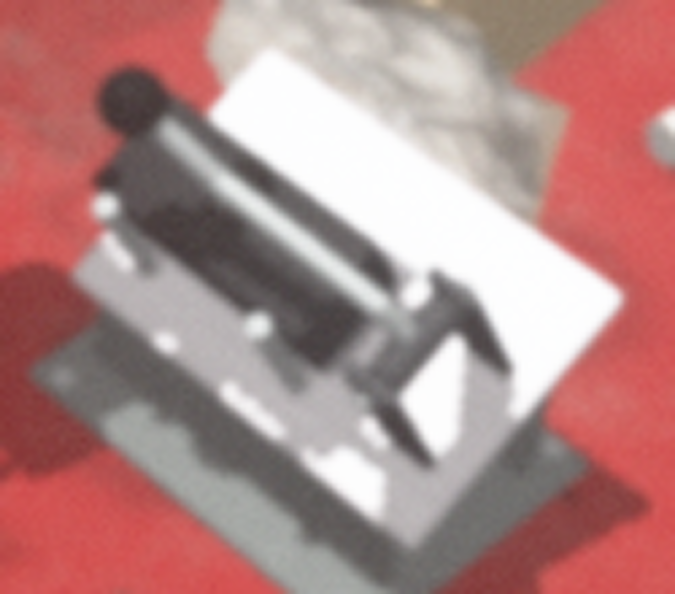

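View pics/f_t.png

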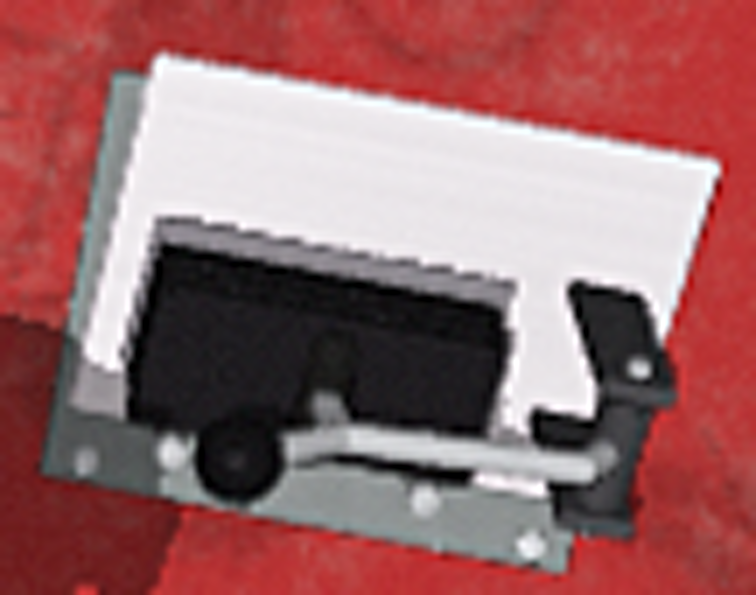

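View pics/fint.png

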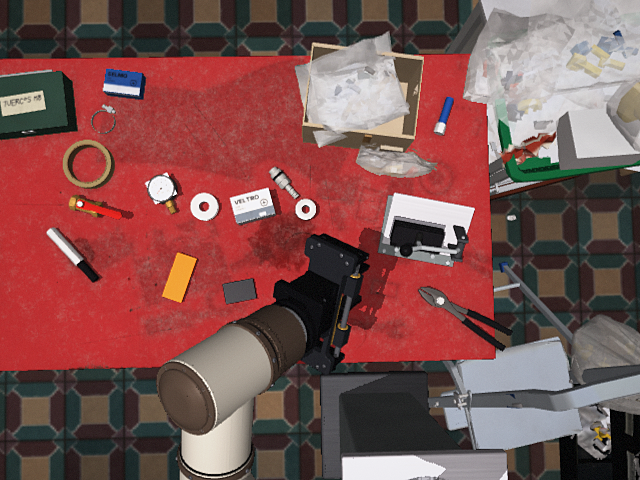

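The ball is at top crop (238,458), and joint 0.13 predicts (239,459). The vane is square under the foot, the short vane and other things are unmoved, and the gripper is clear.

```bash
python3 -c "
from station import finish_job
print(finish_job())"
```

```text
the job is handed in; nothing more can be done
None
```

The long vane is on top of the pile with the hold-down arm resting on it, and the job is handed in at about 30 s of the 59 s allowed. I swung the arm fully open, where it stayed by itself. I laid the vane at about 4 N before letting go, then lowered the arm by its ball until the foot rested on the vane, and let go.

**Last checks:**
- **Arm:** the ball sits within a pixel of where the joint value for three vanes (0.13) should put it.
- **Vane:** it looks square on the pile. By the robot's reading at release it was within about 1 mm of the spot.
- **Other things:** the short vane reads the same position as at the start. The other things look unmoved in the picture; I did not measure them.

**What did not go as planned:**
- **First reach for the ball:** pointing the tool straight at the deck ran joint 5 close to its limit, so I leaned the tool sideways instead.
- **Grip on the vane:** the first grip was too shallow, so I let go and gripped it 3.5 mm lower on the worktop.
- **Holder angle:** the first estimate was -11.1° and a later one -11.75°; I used the later one for the placing.
- **Forces:** the wrist force reached about 12 N while I guided the ball down, from being about 1 mm off its arc. I reduced it before the foot touched.
- **Grip force:** the tool gives no choice of grip force, so the vane was held at the fixed 30 N or so.

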